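Set the portioning guide's fence to a spacer

TASK

Using its crank, wind the portioning guide's fence out until its gap is at least 5 mm wider than the pale 30 mm spacer, stand that spacer upright in the gap and let go of it. Then wind the fence back in, all the slack of the screw taken up in the closing direction, until it holds the spacer firmly but gently against the fixed stop, and let go. Leave the dark spacer and everything else on the table where they stand.

Things in the scene. Friction and masses are not known exactly. Their poses are not given: they have to be found in the camera images.
- guide: Portioning guide fixed to the table: white bed 120 (x) by 260 mm (y), its top 20 mm above the table; origin under its middle. Along its y from the -y end: steel stop plate, gap (floor: the bed), aluminium fence, brass nut behind it, grey gearbox with crank on top. Fence and stop are plates 100 mm long (x), 12 mm thick, tops 50-51 mm above the table. A red line on the bed marks a 30 mm gap.
- stop_face (a point): middle of the stop plate's inner face, at bed height (20 mm above the table). It faces the guide's +y.
- fence: Moving fence; origin at the middle of its inner face (towards the stop), at bed height, axes as the guide's. Gap = its y minus stop_face's, in the guide's frame; 5 to 27 mm at the start, at most 47. It slides along the guide's y with 6 N friction, moved only by the nut, which has 5 mm of play in all in a window in its back (1.25 rad of free crank turning at each change of direction).
- nut: Brass block 24 x 12 x 22 mm in the window behind the fence; origin at bed height below its middle. Its y in the fence's frame is 18 mm when it bears on the back of the fence plate (as when closing) and 23 mm when on the window's far wall (opening). 1 rad of crank moves it 4 mm along the guide's y: counterclockwise from above opens (+y), clockwise closes.
- crank_hub (a point): On the crank's vertical axis, 75 mm above the table; the arm's top is 72 mm above it. The crank turns 2 turns between end stops; its friction is 0.12 N m (2.7 N at the handle). It stays where left and holds against about 35 N of fence pressure; 1 N more at the handle gives about 11 N more at the fence. Squeezing the spacer with over 60 N is too hard.
- handle_mid (a point): On the axis of the black upright crank handle, a cylinder 17 mm across, from 73 to 115 mm above the table; this point is 97 mm above the table and 45 mm from the crank's axis. The handle spins freely on its pin, so it can be gripped from above and carried round the circle without turning the gripper.
- spacer: Pale beech spacer, loose, 60 g: a block 60 mm (its x) by 30 mm (its y, the thickness that goes across the gap) by 30 mm high, with an 18 mm square upright post on top (30 to 72 mm high) to hold it by. Origin at the centre of its underside. Starts on the bamboo board (18 mm thick).
- walnut: Dark walnut spacer of the same shape, but 20 mm thick: not to be used, stays on the board.
- bottle: clear drinking bottle with blue cap, 66 mm across, 190 mm tall; origin under its centre; leave it alone
- mug: blue mug, 80 mm across, 90 mm tall; origin under its centre; leave it alone
- jar: glass jar with yellow lid, 64 mm across, 85 mm tall; origin under its centre; leave it alone
- bowl: steel bowl, 110 mm across, 50 mm tall; origin under its centre; leave it alone
- tin: red tin, 74 mm across, 90 mm tall; origin under its centre; leave it alone
Not all that is in view belongs to the job. Of the things like the spacer, leave any that is blue, turquoise or yellow; of the rest the smaller one is meant.

How it is judged:
On the way, in this order (a step that is already met when the one before it is completed fails the run):
1. the gap is wound out to at least 5 mm more than the spacer's 30 mm (y of fence in the frame of stop_face above 0.0345 m), for 0.2 s.
2. the pale spacer stands upright on the bed in the gap, released (y of spacer in the frame of guide above -0.1 m and y of spacer in the frame of fence below 0 m and x of spacer in the frame of guide between -0.03 and 0.03 m and z of spacer in the frame of guide between 0.017 and 0.023 m and angle between spacer's own z axis and vertical below 0.08 rad and contact force between the fingers and spacer below 0.1 N), for 0.2 s.
At the end, for the whole second after the job is handed in: The pale spacer stands square and upright (0.06 rad) on the bed, within 30 mm of the middle of the gap's length, held between stop and fence with 5 to 60 N; gap 28 to 31.5 mm; the nut bears on the back of the fence plate (within 1.2 mm); all at rest (y of fence in the frame of stop_face between 0.028 and 0.0315 m and contact force between fence and spacer between 5 and 60 N and y of nut in the frame of fence below 0.0192 m and angle between the y axis of spacer and the y axis of guide, either way round below 0.06 rad and angle between spacer's own z axis and vertical below 0.06 rad and z of spacer in the frame of guide below 0.023 m and x of spacer in the frame of guide between -0.03 and 0.03 m and linear speed of each of spacer, fence below 0.01 m/s); the robot touches nothing.
It fails at once if the fence squeezes the spacer with more than 60 N (contact force between fence and spacer above 60 N).
It fails at once if a bystander is moved by more than 30 mm (distance of any of walnut, bottle, mug, jar, bowl, tin from where it was at the start of the episode above 0.03 m).
It also fails if it takes over 72 s, if anything falls off the work surface, if the arm or the gripper's body presses on something with over 40 N, if the wrist force passes 120 N, or if a joint passes its speed limit or range.

ROBOT

A 6-joint arm with a two-finger parallel gripper is mounted at the origin on the work surface. World frame = base frame: x ahead of the robot, y to its left, z up, the work surface at z = 0. Lengths are in m, angles in rad, forces in N, time in s.
With the tool pointing down it reaches from about 0.325 to 1 m from the base axis. Payload 5.1 kg.
Tool frame: the origin (TCP) lies midway between the tips of the shut fingers; the grasp point (between the pads) lies 19 mm behind it; z points along the fingers, x is the direction in which the jaws open and shut, and the axes are right-handed (so a half turn about z gives the same grasp; the last joint's range is limited). The gripper opens to 85 mm and grips with 20 to 120 N. Pads are 22 mm wide; open, the fingers measure 114 mm over their backs; the gripper's body (76 mm by 85 mm) begins 54 mm behind the grasp point. The pads swing forward as they close: fully open they stand 13 mm farther back than shut.
Start: joints at [-1.215, 0.124, 1.65, -0, 1.367, -0.083], TCP at [0.276, -0.588, 0.231] pointing down, gripper open.
Joint ranges: [-2.61, 2.61], [-1.02, 2.33], [0.03, 2.71], [-1.35, 4.49], [0.32, 2.68], [-2.91, 2.91]. Speed limits (rad/s): [2.57, 2.57, 3.14, 3.14, 3.14, 3.14].

INTERFACE

Orientations are given as a unit quaternion [w, x, y, z].
In Python, from cell import observe, capture, get_calibration, finish_job gives the robot as it stands.
- The arm moves only by the tool play_rows, never from a script. Its argument "deltas" is a list of rows, each a list of 5 numbers: the shift along the tool's x, y, z in cm, then the turn about the tool's z in degrees, then the closure, from -1 (fully open) to 1 (shut). In form: [[dx, dy, dz, spin, fingers], ...]. A call has 1 to 8 rows; each row shifts and turns the commanded pose from where the row before left it, along the tool's axes as they then stand; what a row does not reach is not made up. A row lasts 1/10 s, in which the tool goes at most 50 mm and 8.59 degrees, less where a joint would pass 70% of its speed; a pose out of reach is approached as far as the arm can. A call with a gripper value outside its range is refused whole. The fingers move at their own pace and stop on an object; "newtons" is the grip in N (left out, the last holds). Time passes only in rows, so rows that do not move let the fingers close. It gives the time, the measured TCP pose, the force and the opening at its end, in the units of the state.
- observe(): the state, without advancing time (a new reading comes with each control period).
- capture(name): name is "side" or "top" or "wrist"; returns the picture (384x512x3 uint8, blue, green, red); there is no depth.
- get_calibration(name): a dict with "mtx" (3x3 intrinsics, pixels), "rvec" (rotation vector, rad) and "tvec" (3), from world to camera coordinates, as OpenCV has them; the wrist camera has in their place "tool_from_camera" (4x4, takes a point from camera to tool coordinates, whose origin is the TCP and whose axes are the tool frame's). Camera axes: x right, y down, z forward; pixel columns grow to the right and rows downward; lengths in m; the calibration is good to about 2 mm. A picture is of the moment at which its call begins: read the wrist's pose just before it. get_calibration takes no time and is no camera call.
- finish_job(): hands the job in, once; it reports no verdict.
The state is a dict: "t": time; "joint_positions": joint angles; "qd": joint speeds; "effort": joint torques, N m; "tcp_pos": TCP position; "orientation": TCP orientation; "ft_force": force on the tool from outside, world axes, zero at the start; "ft_torque": the same for the moment, N m; "grip_width": finger opening in m.
Only numpy, scipy, OpenCV 4.12 (cv2) and the standard library are available. Lean on these libraries where they do the work, as an engineer would, in place of code of your own. Each camera call takes 0.05 s, during which the arm holds its last target.

## Working session

There is one attempt and no reset: what is moved stays moved. The work goes in short steps, Python scripts to look and compute and a tool call to move; the robot and the scene stay as the last step left them, time stands still between calls to the robot, and variables do not carry over. Pictures are saved under pics/ and viewed, and the job is handed in when it is done.

Besides the shell and the picture viewer there is one more tool, called by a JSON object that holds its "name" and its "arguments", one argument or row to a line. play_rows: Moves the arm, as the interface text tells. Its arguments: {"type":"object","properties":{"deltas":{"type":"array","items":{"type":"array","items":{"type":"number"}}},"newtons":{"type":"number"}},"required":["deltas"]}

```bash
mkdir -p pics; ls; python3 - <<'E'
from cell import *
import cv2
s=observe();print({k:(v if isinstance(v,(int,float)) else [round(float(x),4) for x in v]) for k,v in s.items()})
for n in("top","side","wrist"):
    cv2.imwrite(f"pics/{n}0.png",capture(n)); print(n,{k:__import__('numpy').round(v,4).tolist() for k,v in get_calibration(n).items()})
E
```

```text
pics
{'t': 0.0, 'joint_positions': [-1.2146, 0.1245, 1.6517, 0.0, 1.3675, -0.0826], 'qd': [-0.0006, -0.0005, -0.0016, -0.0004, -0.0006, -0.0001], 'effort': [0.0014, -42.3603, -36.5449, -0.0, 0.0069, -0.0], 'tcp_pos': [0.2759, -0.5879, 0.23], 'orientation': [-0.0006, 0.844, -0.5363, -0.0008], 'ft_force': [0.034, -0.356, -0.7066], 'ft_torque': [-0.0012, -0.0155, 0.0157], 'grip_width': 0.085324756789152}
top {'mtx': [[372.6811, 0.0, 250.9495], [0.0, 372.6811, 192.0029], [0.0, 0.0, 1.0]], 'rvec': [2.1906, -2.1622, 0.1214], 'tvec': [-0.0466, 0.4969, 1.0336]}
side {'mtx': [[363.1185, 0.0, 254.6387], [0.0, 363.1185, 190.0767], [0.0, 0.0, 1.0]], 'rvec': [0.6236, -2.6279, 1.2127], 'tvec': [0.4268, 0.2399, 0.8807]}
wrist {'mtx': [[307.6963, 0.0, 255.9156], [0.0, 307.6963, 192.3503], [0.0, 0.0, 1.0]], 'tool_from_camera': [[1.0, -0.0012, 0.0001, -0.0003], [0.0011, 0.9569, 0.2905, -0.0746], [-0.0004, -0.2905, 0.9569, -0.1428], [0.0, 0.0, 0.0, 1.0]]}
```

View pics/top0.png

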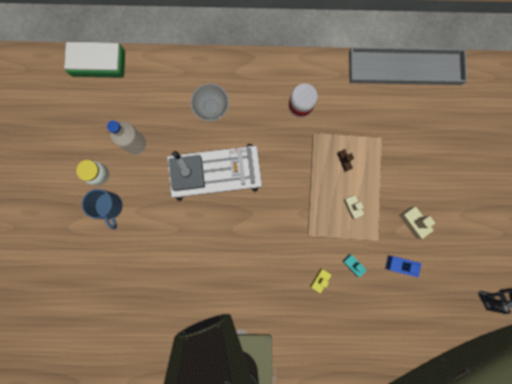

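View pics/side0.png

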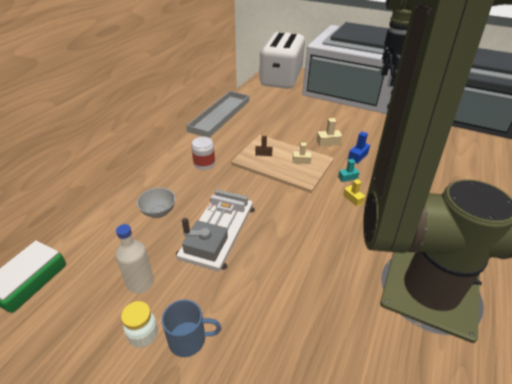

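View pics/wrist0.png

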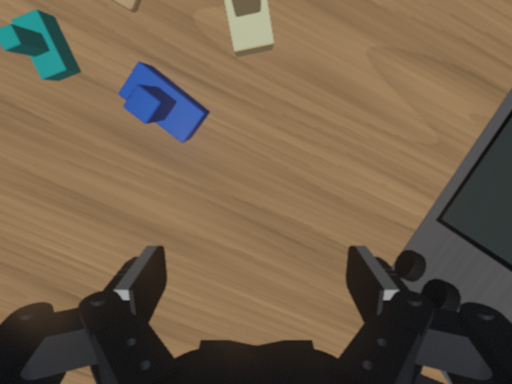

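Candidates in the top view are the pale spacer on the board (355,207), the larger pale one off the board (420,222), walnut (346,159), blue (404,266), turquoise (355,265) and yellow (321,281). I choose the smaller pale one, at (355,207) on the board. The guide has its gearbox at (186,172) and its stop at the right end, (252,168).

```bash
cat > h.py <<'E'
import numpy as np, cv2
from cell import *
from scipy.spatial.transform import Rotation as R
def cam(n,s=None):
    c=get_calibration(n);K=np.array(c["mtx"])
    if n=="wrist":
        s=s or observe();q=s["orientation"]
        T=np.eye(4);T[:3,:3]=R.from_quat([q[1],q[2],q[3],q[0]]).as_matrix();T[:3,3]=s["tcp_pos"]
        W=T@np.array(c["tool_from_camera"]);return K,W[:3,:3].T,-W[:3,:3].T@W[:3,3]
    return K,cv2.Rodrigues(np.array(c["rvec"],float))[0],np.array(c["tvec"],float).ravel()
def onz(C,uv,z):
    K,Rm,t=C;o=-Rm.T@t
    d=(Rm.T@np.linalg.solve(K,np.c_[np.atleast_2d(uv),np.ones(len(np.atleast_2d(uv)))].T)).T
    return o+d*((z-o[2])/d[:,2])[:,None]
def proj(C,p):
    K,Rm,t=C;q=K@(Rm@np.atleast_2d(p).T+t[:,None]);return (q[:2]/q[2]).T
E
python3 - <<'E'
from h import *
C=cam("top")
im=cv2.imread("pics/top0.png")
a=cv2.resize(im[140:205,160:270],None,fx=7,fy=7,interpolation=cv2.INTER_CUBIC);cv2.imwrite("pics/g0.png",a)
a=cv2.resize(im[130:250,300:440],None,fx=5,fy=5,interpolation=cv2.INTER_CUBIC);cv2.imwrite("pics/b0.png",a)
print(onz(C,[[355,207],[346,159]],.05),onz(C,[[186,172],[252,168],[177,154]],.05))
E
```

```text
[[ 0.45711248 -0.32870857  0.05      ]
 [ 0.59165483 -0.30541795  0.05      ]] [[ 0.54835463  0.14150217  0.05      ]
 [ 0.56227358 -0.04190778  0.05      ]
 [ 0.59877759  0.16808764  0.05      ]]
```

View pics/g0.png

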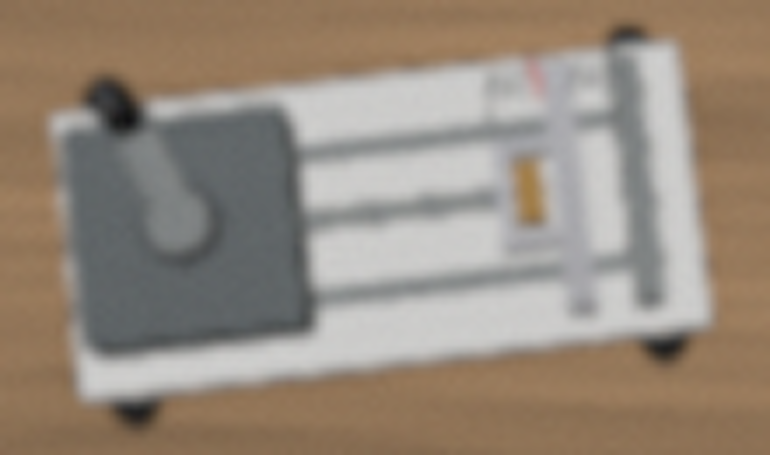

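View pics/b0.png

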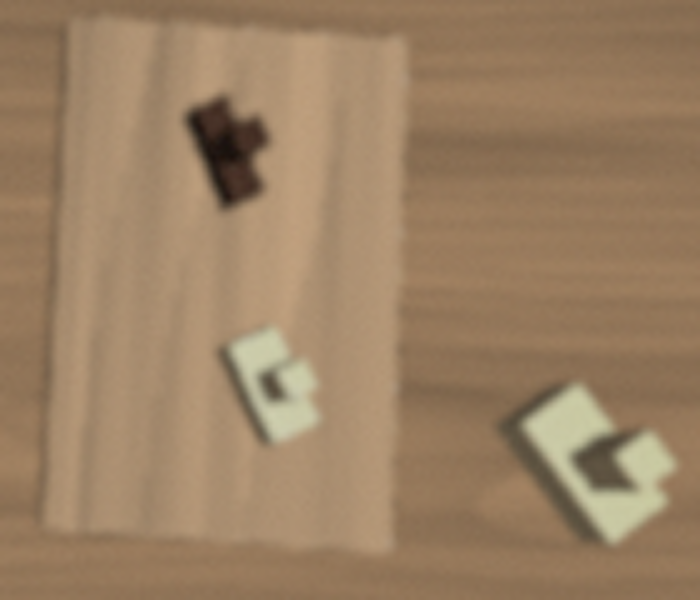

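The crop confirms it: the pale block on the board is clearly smaller than the pale one off it. Next, the geometry of the guide.

```bash
python3 - <<'E'
from h import *
np.set_printoptions(precision=4,suppress=True)
C=cam("top")
f=lambda pts,z,o=(160,140),k=7:onz(C,[[o[0]+(p[0]+.5)/k-.5,o[1]+(p[1]+.5)/k-.5] for p in pts],z)
c=f([(50,115),(678,42),(712,325),(80,402)],.02);print(c,[np.linalg.norm(c[i]-c[i-1]) for i in range(4)])
ctr=c.mean(0);ydir=(c[0]+c[3]-c[1]-c[2]);ydir/=np.linalg.norm(ydir);print("ctr",ctr,"y",ydir,np.degrees(np.arctan2(ydir[1],ydir[0])))
xd=np.array([ydir[1],-ydir[0],0])
G=lambda p:np.c_[(p-ctr)@xd,(p-ctr)@ydir]
print("hub",f([(180,222)],.075),G(f([(180,222)],.075)))
h=f([(103,92)],.115);print("handle top",h,G(h))
p=f([(583,300),(640,300),(553,75),(612,75)],.05);print("fence/stop",G(p))
print("bottle",onz(C,[(113,127)],.19),"spacer posttop",f([(298,378)],.09,(300,130),5))
b=f([(273,443),(320,412),(272,328),(225,348)],.048,(300,130),5);print(b,b[1]-b[0])
s=cam("side");print("chk side",proj(s,np.r_[f([(180,222)],.075),h,onz(C,[(113,127)],.19)]))
E
```

```text
[[ 0.5985  0.2031  0.02  ]
 [ 0.633  -0.0543  0.02  ]
 [ 0.5156 -0.0695  0.02  ]
 [ 0.4805  0.1868  0.02  ]] [np.float64(0.11909410133506695), np.float64(0.25969971990321655), np.float64(0.11836473859390932), np.float64(0.2587267227432939)]
ctr [0.5569 0.0665 0.02  ] y [-0.134  0.991  0.   ] 97.7000890537694
hub [[0.5465 0.1394 0.075 ]] [[-0.0005  0.0736]]
handle top [[0.5891 0.1629 0.115 ]] [[0.0448 0.0912]]
fence/stop [[-0.0464 -0.078 ]
 [-0.0491 -0.1005]
 [ 0.0451 -0.0769]
 [ 0.0423 -0.1004]]
bottle [[0.6348 0.2984 0.19  ]] spacer posttop [[ 0.4596 -0.3283  0.09  ]]
[[ 0.4262 -0.3266  0.048 ]
 [ 0.4437 -0.353   0.048 ]
 [ 0.4901 -0.327   0.048 ]
 [ 0.4786 -0.3006  0.048 ]] [ 0.0175 -0.0264  0.    ]
chk side [[205.6565 230.1839]
 [184.466  219.4518]
 [125.1074 228.0754]]
```

```bash
cat >> h.py <<'E'
def pose(s=None):
    s=s or observe();q=s["orientation"];M=R.from_quat([q[1],q[2],q[3],q[0]]).as_matrix()
    return np.array(s["tcp_pos"]),np.degrees(np.arctan2(M[1,0],M[0,0])),M
def rows(targets,p=None,a=None):
    """targets: list of (x,y,z,a_deg,grip); tool assumed down; prints rounded rows"""
    P,A,_=pose(); p=np.array(P if p is None else p,float); a=A if a is None else a
    out=[]
    for x,y,z,t,g in targets:
        d=np.array([x,y,z])-p; c,s=np.cos(np.radians(a)),np.sin(np.radians(a))
        r=np.round([100*(d[0]*c+d[1]*s),100*(d[0]*s-d[1]*c),-100*d[2]],2)
        sp=round(-(t-a),1)
        out.append([float(v) for v in r]+[sp,g])
        p=p+np.array([r[0]*c+r[1]*s,r[0]*s-r[1]*c,-r[2]])/100; a=a-sp
    return out
def line(p0,a0,p1,a1,n,g):
    return [tuple(np.array(p0)+(np.array(p1)-np.array(p0))*(i+1)/n)+(a0+(a1-a0)*(i+1)/n,g) for i in range(n)]
E
python3 - <<'E'
from h import *
p,a,_=pose();print(p,a)
o=rows(line(p,a,(.57,.08,.25),8,16,-1))
print(o[:8]);print(o[8:])
E
```

```text
[ 0.27597273 -0.58797597  0.23030993] -64.8554197221837
[[-3.0, -3.44, -0.12, np.float64(-4.6), -1], [-2.71, -3.66, -0.13, np.float64(-4.5), -1], [-2.42, -3.87, -0.12, np.float64(-4.6), -1], [-2.1, -4.05, -0.12, np.float64(-4.5), -1], [-1.77, -4.2, -0.13, np.float64(-4.6), -1], [-1.43, -4.33, -0.12, np.float64(-4.5), -1], [-1.09, -4.43, -0.12, np.float64(-4.6), -1], [-0.73, -4.51, -0.12, np.float64(-4.5), -1]]
[[-0.37, -4.54, -0.13, np.float64(-4.6), -1], [-0.01, -4.57, -0.12, np.float64(-4.5), -1], [0.35, -4.54, -0.12, np.float64(-4.6), -1], [0.71, -4.51, -0.13, np.float64(-4.5), -1], [1.07, -4.43, -0.12, np.float64(-4.6), -1], [1.42, -4.34, -0.12, np.float64(-4.5), -1], [1.75, -4.21, -0.13, np.float64(-4.6), -1], [2.08, -4.06, -0.12, np.float64(-4.6), -1]]
```

{"name": "play_rows", "arguments": {
  "deltas": [
    [-3.0, -3.4, -0.1, -4.6, -1],
    [-2.7, -3.7, -0.1, -4.5, -1],
    [-2.4, -3.9, -0.1, -4.6, -1],
    [-2.1, -4.0, -0.1, -4.5, -1],
    [-1.8, -4.2, -0.1, -4.6, -1],
    [-1.4, -4.3, -0.1, -4.5, -1],
    [-1.1, -4.4, -0.1, -4.6, -1],
    [-0.7, -4.5, -0.1, -4.5, -1]
  ]
}}

```text
t: 0.95
tcp_pos: [0.4231, -0.2536, 0.2391]
orientation: [-0.0, 0.97, -0.244, 0.0]
ft_force: [0.3, -0.3, -0.0]
grip_width: 0.0852
```

{"name": "play_rows", "arguments": {
  "deltas": [
    [-0.4, -4.5, -0.1, -4.6, -1],
    [0, -4.6, -0.1, -4.5, -1],
    [0.3, -4.5, -0.1, -4.6, -1],
    [0.7, -4.5, -0.1, -4.5, -1],
    [1.1, -4.4, -0.1, -4.6, -1],
    [1.4, -4.3, -0.1, -4.5, -1],
    [1.8, -4.2, -0.1, -4.6, -1],
    [2.1, -4.1, -0.1, -4.6, -1]
  ]
}}

```text
t: 1.75
tcp_pos: [0.5699, 0.0798, 0.2471]
orientation: [0.0, 0.997, 0.072, -0.0]
ft_force: [-0.0, -0.5, 0.7]
grip_width: 0.0855
```

{"name": "play_rows", "arguments": {
  "deltas": [
    [0, 0, 0, 0, -1]
  ]
}}

```text
t: 1.85
tcp_pos: [0.5705, 0.0822, 0.2469]
orientation: [-0.001, 0.997, 0.073, -0.0]
ft_force: [-0.5, -0.8, 0.0]
grip_width: 0.0854
```

```bash
python3 - <<'E'
from h import *
s=observe();p,a,M=pose(s);print(s["t"],p,a,M[:,2])
im=capture("wrist");cv2.imwrite("pics/w1.png",im);np.save("w1.npy",np.r_[s["tcp_pos"],s["orientation"]])
E
```

```text
1.85 [0.57052197 0.08222716 0.24691103] 8.423029542162105 [-2.49052480e-04  1.46597929e-03 -9.99998894e-01]
```

View pics/w1.png

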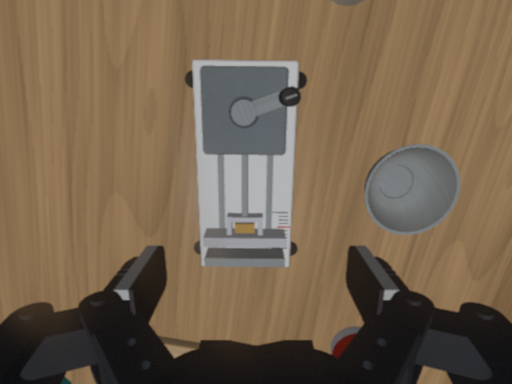

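The wrist picture shows the guide clearly: hub (243,112), handle (289,96), fence near row 238, stop near row 257.

```bash
python3 - <<'E'
from h import *
im=cv2.imread("pics/w1.png")
cv2.imwrite("pics/w1a.png",cv2.resize(im[55:275,185:310],None,fx=2.7,fy=2.7,interpolation=cv2.INTER_CUBIC))
cv2.imwrite("pics/w1b.png",np.hstack([cv2.resize(im[205:275,190:300],None,fx=4,fy=4,interpolation=cv2.INTER_CUBIC)[:280],cv2.resize(im[75:145,225:307],None,fx=4,fy=4,interpolation=cv2.INTER_CUBIC)[:280]]))
E
```

```text
(no output)
```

View pics/w1b.png

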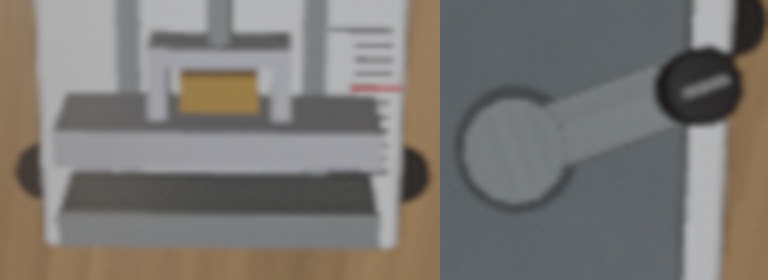

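```bash
python3 - <<'E'
from h import *
np.set_printoptions(precision=4,suppress=True)
v=np.load("w1.npy");C=cam("wrist",dict(tcp_pos=v[:3],orientation=v[3:]))
f=lambda x,y,ox,oy,k=4:[ox+(x+.5)/k-.5,oy+(y+.5)/k-.5]
hub=onz(C,[f(73,150,225,75)],.075)[0];han=onz(C,[f(261,84,225,75)],.115)[0]
d=han-hub;print(hub,han,np.hypot(*d[:2]),np.degrees(np.arctan2(d[1],d[0])))
p=onz(C,[f(55,168,190,205),f(388,168,190,205),f(65,212,190,205),f(378,212,190,205),f(60,246,190,205),f(380,246,190,205)],.0505);print(p)
e=onz(C,[[193,61],[298,61],[200,266],[289.5,267]],.02);print(e)
y=np.array([-.134,.991,0]);print("gap",(p[0]+p[1]-p[2]-p[3])@y/2, p[3]-p[2])
ww=p[3]-p[2];print("ang",np.degrees(np.arctan2(ww[1],ww[0])), "hub rel stop y",(hub-(p[2]+p[3])/2)@y)
t=cam("top");print(proj(t,np.array([hub,han,(p[2]+p[3])/2])))
E
```

```text
[0.5491 0.1419 0.075 ] [0.5883 0.1629 0.115 ] 0.04453131345835918 28.23966365887599
[[ 0.5218 -0.0233  0.0505]
 [ 0.622  -0.0085  0.0505]
 [ 0.5263 -0.0377  0.0505]
 [ 0.6215 -0.0237  0.0505]
 [ 0.5259 -0.0497  0.0505]
 [ 0.6242 -0.0352  0.0505]]
[[ 0.4849  0.186   0.02  ]
 [ 0.6004  0.2029  0.02  ]
 [ 0.5166 -0.0689  0.02  ]
 [ 0.6367 -0.0527  0.02  ]]
gap 0.01493862846780657 [0.0953 0.014  0.    ]
ang 8.379832680115532 hub rel stop y 0.1743431565713484
[[184.392  170.3361]
 [174.2602 152.9995]
 [248.0365 163.798 ]]
```

```bash
python3 - <<'E'
from h import *
p,a,_=pose();print(p,a)
l=line(p,a,(.5884,.1626,.13),8.2,3,-1)+line((.5884,.1626,.13),8.2,(.5884,.1626,.083),8.2,3,-1)
print(*rows(l),sep="\n")
E
```

```text
[0.56983118 0.08015395 0.24670771] 8.267015793811055
[1.01, -2.63, 3.89, np.float64(0.0), -1]
[1.01, -2.63, 3.89, np.float64(0.0), -1]
[1.0, -2.63, 3.89, np.float64(0.1), -1]
[0.0, -0.0, 1.57, np.float64(-0.0), -1]
[0.0, -0.0, 1.56, np.float64(-0.0), -1]
[0.0, -0.0, 1.57, np.float64(-0.0), -1]
```

{"name": "play_rows", "arguments": {
  "deltas": [
    [1.0, -2.6, 3.9, 0, -1],
    [1.0, -2.6, 3.9, 0, -1],
    [1.0, -2.7, 3.9, 0, -1],
    [0, 0, 1.5, 0, -1],
    [0, 0, 1.6, 0, -1],
    [0, 0, 1.6, 0, -1],
    [0, 0, 0, 0, 0],
    [0, 0, 0, 0, 1]
  ],
  "newtons": 40
}}

```text
t: 2.7
tcp_pos: [0.5888, 0.1594, 0.0841]
orientation: [-0.0, 0.998, 0.069, 0.001]
ft_force: [0.1, -0.3, 0.3]
grip_width: 0.0588
```

{"name": "play_rows", "arguments": {
  "deltas": [
    [0, 0, 0, 0, 1],
    [0, 0, 0, 0, 1],
    [0, 0, 0, 0, 1],
    [0, 0, 0, 0, 1]
  ]
}}

```text
t: 3.1
tcp_pos: [0.5891, 0.1603, 0.0846]
orientation: [0.0, 0.998, 0.07, 0.001]
ft_force: [0.0, -0.2, 3.7]
grip_width: 0.0155
```

```bash
python3 - <<'E'
from h import *
p,a,_=pose();print(p,a)
cv2.imwrite("pics/w2.png",capture("wrist"))
E
```

```text
[0.58908152 0.16031857 0.08462832] 8.046402640493408
```

View pics/w2.png

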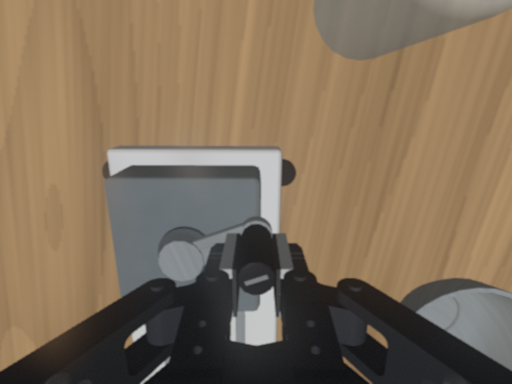

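```bash
python3 - <<'E'
from h import *
a=8.1
c,s=np.cos(np.radians(a)),np.sin(np.radians(a))
th0=np.radians(28.4);r=4.5
acc=np.zeros(2);out=[]
for i in range(1,25):
    th=th0+.3*i
    d=r*(np.array([np.cos(th),np.sin(th)])-[np.cos(th0),np.sin(th0)])
    t=np.array([d[0]*c+d[1]*s,d[0]*s-d[1]*c])
    q=np.round(t-acc,2);acc+=q;out.append([float(q[0]),float(q[1]),0,0,1])
for i in range(0,24,8):print(out[i:i+8])
E
```

```text
[[-0.65, -1.18, 0, 0, 1], [-0.97, -0.93, 0, 0, 1], [-1.2, -0.61, 0, 0, 1], [-1.33, -0.22, 0, 0, 1], [-1.33, 0.18, 0, 0, 1], [-1.22, 0.57, 0, 0, 1], [-1.0, 0.9, 0, 0, 1], [-0.69, 1.15, 0, 0, 1]]
[[-0.31, 1.31, 0, 0, 1], [0.08, 1.34, 0, 0, 1], [0.48, 1.26, 0, 0, 1], [0.83, 1.06, 0, 0, 1], [1.1, 0.77, 0, 0, 1], [1.28, 0.41, 0, 0, 1], [1.35, 0.01, 0, 0, 1], [1.28, -0.39, 0, 0, 1]]
[[1.12, -0.75, 0, 0, 1], [0.84, -1.05, 0, 0, 1], [0.5, -1.25, 0, 0, 1], [0.11, -1.34, 0, 0, 1], [-0.3, -1.31, 0, 0, 1], [-0.67, -1.17, 0, 0, 1], [-0.98, -0.91, 0, 0, 1], [-1.21, -0.59, 0, 0, 1]]
```

{"name": "play_rows", "arguments": {
  "deltas": [
    [-0.65, -1.18, 0, 0, 1],
    [-0.97, -0.93, 0, 0, 1],
    [-1.2, -0.61, 0, 0, 1],
    [-1.33, -0.22, 0, 0, 1]
  ]
}}

```text
t: 3.55
tcp_pos: [0.5434, 0.1841, 0.0845]
orientation: [0.0, 0.997, 0.071, 0.002]
ft_force: [4.5, -6.4, 6.0]
grip_width: 0.0157
```

{"name": "play_rows", "arguments": {
  "deltas": [
    [-1.33, 0.18, 0, 0, 1],
    [-1.22, 0.57, 0, 0, 1],
    [-1.0, 0.9, 0, 0, 1],
    [-0.69, 1.15, 0, 0, 1]
  ]
}}

```text
t: 3.95
tcp_pos: [0.5056, 0.1511, 0.0846]
orientation: [-0.001, 0.998, 0.071, 0.003]
ft_force: [7.7, 1.5, 1.9]
grip_width: 0.0155
```

{"name": "play_rows", "arguments": {
  "deltas": [
    [-0.31, 1.31, 0, 0, 1],
    [0.08, 1.34, 0, 0, 1],
    [0.48, 1.26, 0, 0, 1],
    [0.83, 1.06, 0, 0, 1],
    [1.1, 0.77, 0, 0, 1],
    [1.28, 0.41, 0, 0, 1],
    [1.35, 0.01, 0, 0, 1],
    [1.28, -0.39, 0, 0, 1]
  ]
}}

```text
t: 4.75
tcp_pos: [0.573, 0.1009, 0.0845]
orientation: [0.001, 0.998, 0.07, -0.001]
ft_force: [-2.1, -2.5, 9.8]
grip_width: 0.0158
```

{"name": "play_rows", "arguments": {
  "deltas": [
    [1.12, -0.75, 0, 0, 1],
    [0.84, -1.05, 0, 0, 1],
    [0.5, -1.25, 0, 0, 1],
    [0.11, -1.34, 0, 0, 1],
    [-0.3, -1.31, 0, 0, 1],
    [-0.67, -1.17, 0, 0, 1],
    [0, 0, 0, 0, 1]
  ]
}}

```text
t: 5.45
tcp_pos: [0.5786, 0.1734, 0.0846]
orientation: [-0.001, 0.997, 0.071, 0.0]
ft_force: [-0.4, 2.1, 6.1]
grip_width: 0.016
```

```bash
python3 - <<'E'
from h import *
p,a,_=pose();print(p,a)
im=capture("top");cv2.imwrite("pics/t2.png",cv2.resize(im[135:205,160:270],None,fx=7,fy=7,interpolation=cv2.INTER_CUBIC))
im=capture("side");cv2.imwrite("pics/s2.png",cv2.resize(im[170:290,160:280],None,fx=5,fy=5,interpolation=cv2.INTER_CUBIC))
E
```

```text
[0.57863484 0.17341886 0.08458058] 8.122884269894689
```

View pics/t2.png

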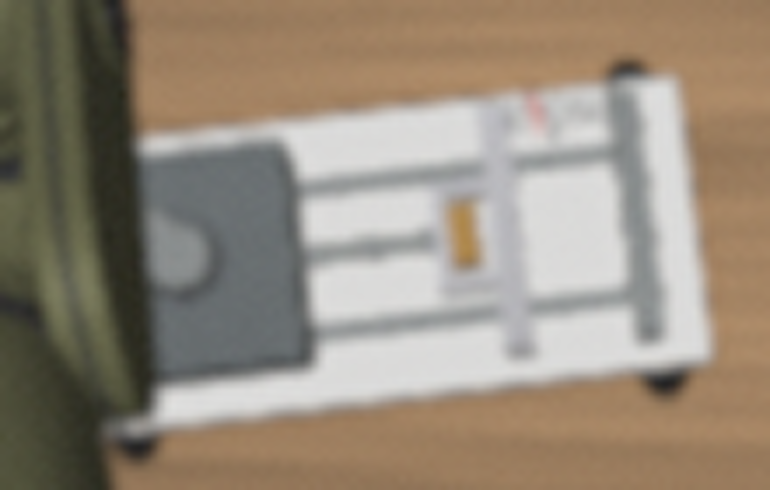

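View pics/s2.png

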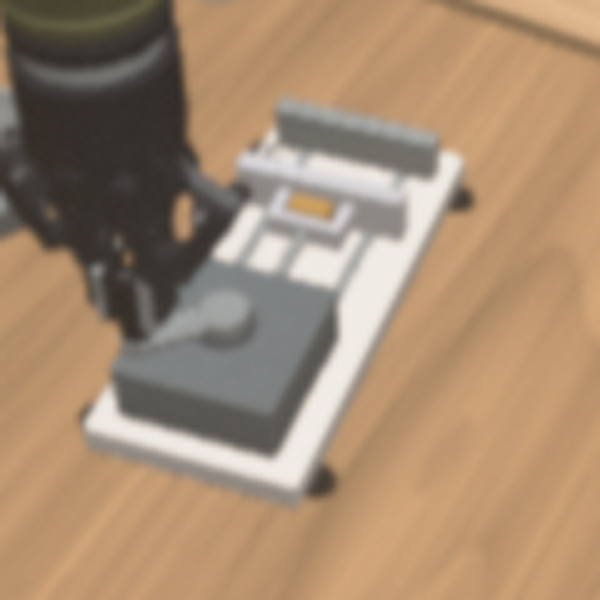

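{"name": "play_rows", "arguments": {
  "deltas": [
    [0, 0, 0, 0, -1],
    [0, 0, 0, 0, -1],
    [0, 0, -3, 0, -1],
    [0, 0, -4, 0, -1],
    [-2, 3.5, -4, 0, -1],
    [-1, 4, -3, 0, -1],
    [0, 4, -2, 0, -1],
    [0, 0, 0, 0, -1]
  ]
}}

```text
t: 6.35
tcp_pos: [0.569, 0.0555, 0.2413]
orientation: [0.001, 0.998, 0.068, 0.003]
ft_force: [-0.8, 0.6, -0.1]
grip_width: 0.0854
```

```bash
python3 - <<'E'
from h import *
s=observe();p,a,_=pose(s);print(s["t"],p,a,s["qd"])
im=capture("wrist");cv2.imwrite("pics/w3.png",im);np.save("w3.npy",np.r_[s["tcp_pos"],s["orientation"]])
E
```

```text
6.35 [0.5690379  0.05547264 0.24128439] 7.78466640631958 [ 0.05535308  0.03285594  0.04682339  0.04578645 -0.01738172  0.04196501]
```

View pics/w3.png

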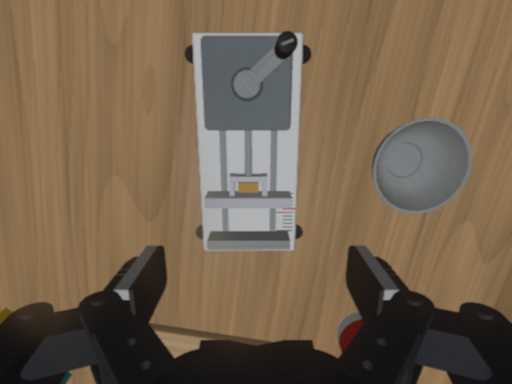

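```bash
python3 - <<'E'
from h import *
im=cv2.imread("pics/w3.png")
cv2.imwrite("pics/w3a.png",np.hstack([cv2.resize(im[165:260,190:310],None,fx=4,fy=4,interpolation=cv2.INTER_CUBIC),cv2.resize(im[25:120,230:307],None,fx=4,fy=4,interpolation=cv2.INTER_CUBIC)]))
E
```

```text
(no output)
```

View pics/w3a.png

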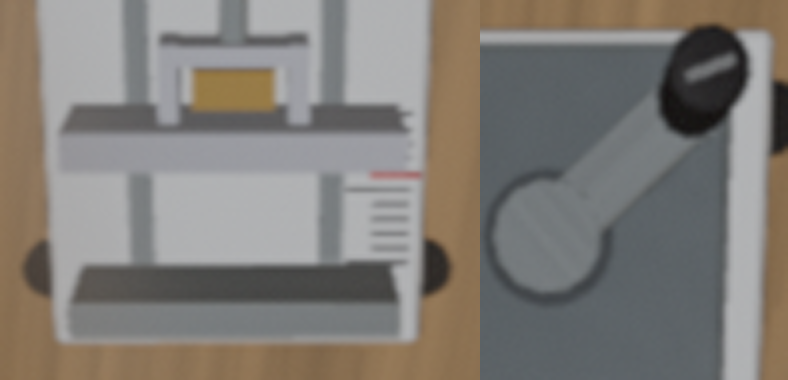

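```bash
python3 - <<'E'
from h import *
np.set_printoptions(precision=4,suppress=True)
v=np.load("w3.npy");C=cam("wrist",dict(tcp_pos=v[:3],orientation=v[3:]))
f=lambda x,y,ox,oy,k=4:[ox+(x+.5)/k-.5,oy+(y+.5)/k-.5]
hub=onz(C,[f(548-480,237,230,25)],.075)[0];han=onz(C,[f(711-480,70,230,25)],.115)[0]
d=han-hub;print(hub,han,np.hypot(*d[:2]),np.degrees(np.arctan2(d[1],d[0])))
p=onz(C,[f(60,172,190,165),f(408,172,190,165),f(71,302,190,165),f(400,302,190,165)],.0505);print(p)
for q in (p[1]-p[0],p[3]-p[2]):print(np.degrees(np.arctan2(q[1],q[0])),np.linalg.norm(q))
y=np.array([-np.sin(np.radians(8)),np.cos(np.radians(8)),0]);print("gap",(p[0]+p[1]-p[2]-p[3])@y/2)
b=onz(C,[f(82,265,190,165),f(390,265,190,165)],.02);print("stop base",b,b.mean(0),"top mid",p[2:].mean(0),"gap mid",p.mean(0))
E
```

```text
[0.5497 0.1414 0.075 ] [0.5791 0.1753 0.115 ] 0.044863490455461924 49.10900219915629
[[ 0.518   0.0026  0.0505]
 [ 0.6172  0.0159  0.0505]
 [ 0.5248 -0.0378  0.0505]
 [ 0.6217 -0.0249  0.0505]]
7.631536700825991 0.10007495114834936
7.600348567036489 0.09781490351536798
gap 0.04103877919441836
stop base [[ 0.524  -0.0396  0.02  ]
 [ 0.6221 -0.0265  0.02  ]] [ 0.5731 -0.0331  0.02  ] top mid [ 0.5733 -0.0314  0.0505] gap mid [ 0.5704 -0.011   0.0505]
```

```bash
python3 - <<'E'
from h import *
p,a,_=pose();print(p,a)
o=rows(line(p,a,(.459,-.326,.20),27,9,-1))
print(*o,sep="\n")
E
```

```text
[0.56802318 0.05724211 0.23901148] 7.846209841244023
[-1.78, 4.05, 0.43, np.float64(-2.1), -1]
[-1.93, 3.99, 0.44, np.float64(-2.2), -1]
[-2.08, 3.91, 0.43, np.float64(-2.1), -1]
[-2.22, 3.83, 0.43, np.float64(-2.1), -1]
[-2.36, 3.74, 0.44, np.float64(-2.1), -1]
[-2.5, 3.66, 0.43, np.float64(-2.2), -1]
[-2.63, 3.55, 0.43, np.float64(-2.1), -1]
[-2.77, 3.46, 0.44, np.float64(-2.1), -1]
[-2.89, 3.36, 0.43, np.float64(-2.2), -1]
```

{"name": "play_rows", "arguments": {
  "deltas": [
    [-1.8, 4.0, 0.4, -2.1, -1],
    [-1.9, 4.0, 0.4, -2.2, -1],
    [-2.1, 3.9, 0.4, -2.1, -1],
    [-2.2, 3.8, 0.5, -2.1, -1],
    [-2.4, 3.7, 0.4, -2.1, -1],
    [-2.5, 3.7, 0.4, -2.2, -1],
    [-2.6, 3.6, 0.5, -2.1, -1],
    [-2.8, 3.5, 0.4, -2.1, -1]
  ]
}}

```text
t: 7.2
tcp_pos: [0.4707, -0.2819, 0.2012]
orientation: [-0.002, 0.976, 0.218, -0.001]
ft_force: [0.4, -0.1, -0.6]
grip_width: 0.0853
```

{"name": "play_rows", "arguments": {
  "deltas": [
    [-2.9, 3.3, 0.4, -2.2, -1],
    [0, 0, 0, 0, -1],
    [0, 0, 0, 0, -1]
  ]
}}

```text
t: 7.5
tcp_pos: [0.459, -0.3234, 0.1975]
orientation: [-0.002, 0.972, 0.235, -0.001]
ft_force: [1.2, -0.5, -0.3]
grip_width: 0.0858
```

```bash
python3 - <<'E'
from h import *
s=observe();p,a,_=pose(s);print(s["t"],p,a)
im=capture("wrist");cv2.imwrite("pics/w4.png",im);np.save("w4.npy",np.r_[s["tcp_pos"],s["orientation"]])
E
```

```text
7.5 [ 0.45896944 -0.3233728   0.19753581] 27.165648699680744
```

View pics/w4.png

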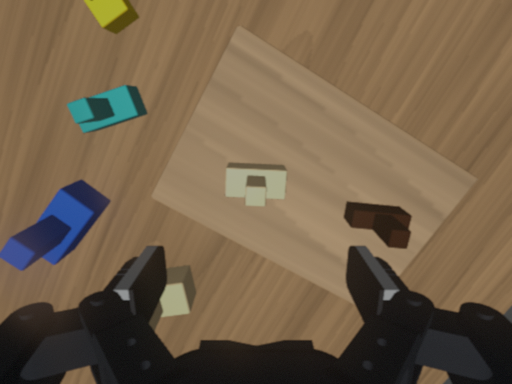

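```bash
python3 - <<'E'
from h import *
np.set_printoptions(precision=4,suppress=True)
im=cv2.imread("pics/w4.png");v=np.load("w4.npy");C=cam("wrist",dict(tcp_pos=v[:3],orientation=v[3:]))
cv2.imwrite("pics/w4a.png",cv2.resize(im[150:220,210:310],None,fx=7,fy=7,interpolation=cv2.INTER_CUBIC))
E
```

```text
(no output)
```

View pics/w4a.png

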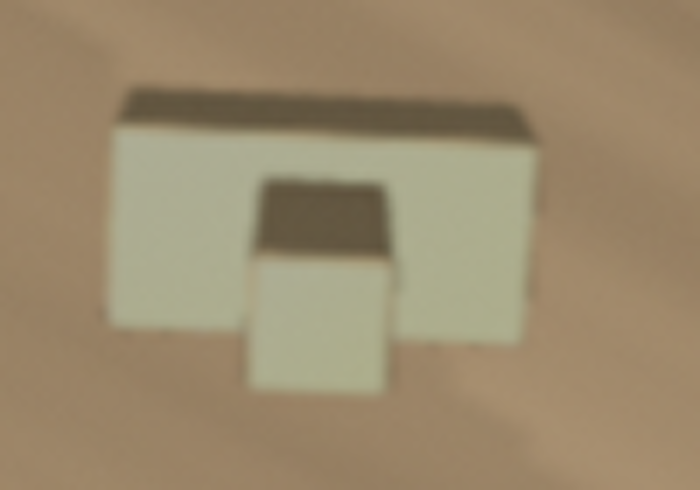

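```bash
python3 - <<'E'
from h import *
np.set_printoptions(precision=4,suppress=True)
v=np.load("w4.npy");C=cam("wrist",dict(tcp_pos=v[:3],orientation=v[3:]))
f=lambda x,y,ox=210,oy=150,k=7:[ox+(x+.5)/k-.5,oy+(y+.5)/k-.5]
b=onz(C,[f(113,125),f(538,142),f(522,343),f(108,326)],.048)
print(b,b.mean(0),[np.linalg.norm(b[i]-b[i-1]) for i in range(4)])
for q in(b[1]-b[0],b[2]-b[3]):print(np.degrees(np.arctan2(q[1],q[0])))
t=onz(C,[f(253,255),f(392,258),f(388,392),f(248,388)],.09);print(t.mean(0),[np.linalg.norm(t[i]-t[i-1]) for i in range(4)])
q=t[1]-t[0];print(np.degrees(np.arctan2(q[1],q[0])))
print("big",onz(C,[[175,300],[192,308],[186,268]],.06), pose())
E
```

```text
[[ 0.428  -0.3264  0.048 ]
 [ 0.4815 -0.3017  0.048 ]
 [ 0.4936 -0.3284  0.048 ]
 [ 0.4399 -0.3531  0.048 ]] [ 0.4608 -0.3274  0.048 ] [np.float64(0.02919239322213602), np.float64(0.05895713645642019), np.float64(0.02931509814376381), np.float64(0.05904006694656257)]
24.78728201993791
24.667347364550295
[ 0.4609 -0.3273  0.09  ] [np.float64(0.016979242572659217), np.float64(0.016785064187777567), np.float64(0.01710696170402874), np.float64(0.017225510832328733)]
25.846860244354165
big [[ 0.4418 -0.4779  0.06  ]
 [ 0.4619 -0.4788  0.06  ]
 [ 0.437  -0.4373  0.06  ]] (array([ 0.4595, -0.3228,  0.1981]), np.float64(27.25441866551297), array([[ 0.889 ,  0.4579, -0.0022],
       [ 0.4579, -0.889 ,  0.003 ],
       [-0.0006, -0.0036, -1.    ]]))
```

```bash
python3 - <<'E'
from h import *
p,a,_=pose()
o=rows(line(p,a,(.4608,-.3274,.12),24.8,3,-1)+line((.4608,-.3274,.12),24.8,(.4608,-.3274,.056),24.8,4,-1))
print(*o,sep="\n")
E
```

```text
[-0.03, 0.16, 2.6, np.float64(0.8), -1]
[-0.03, 0.15, 2.61, np.float64(0.8), -1]
[-0.02, 0.16, 2.6, np.float64(0.9), -1]
[-0.0, -0.0, 1.6, np.float64(-0.0), -1]
[-0.0, -0.0, 1.6, np.float64(-0.0), -1]
[-0.0, -0.0, 1.6, np.float64(-0.0), -1]
[-0.0, -0.0, 1.6, np.float64(-0.0), -1]
```

{"name": "play_rows", "arguments": {
  "deltas": [
    [0, 0.2, 2.6, 0.8, -1],
    [0, 0.1, 2.6, 0.8, -1],
    [-0.1, 0.2, 2.6, 0.8, -1],
    [0, 0, 1.6, 0, -1],
    [0, 0, 1.6, 0, -1],
    [0, 0, 1.6, 0, -1],
    [0, 0, 1.6, 0, -1],
    [0, 0, 0, 0, -1]
  ]
}}

```text
t: 8.35
tcp_pos: [0.4597, -0.3281, 0.0552]
orientation: [-0.002, 0.977, 0.215, -0.001]
ft_force: [-1.0, 0.4, 0.1]
grip_width: 0.0853
```

{"name": "play_rows", "arguments": {
  "deltas": [
    [0, 0, 0, 0, 0.3],
    [0, 0, 0, 0, 1],
    [0, 0, 0, 0, 1],
    [0, 0, 0, 0, 1],
    [0, 0, 0, 0, 1],
    [0, 0, 0, 0, 1]
  ],
  "newtons": 40
}}

```text
t: 8.95
tcp_pos: [0.4615, -0.3298, 0.0587]
orientation: [0.001, 0.977, 0.215, 0.0]
ft_force: [0.3, 0.6, 2.3]
grip_width: 0.0175
```

```bash
python3 - <<'E'
from h import *
s=observe();p,a,_=pose(s);print(s["t"],p,a,s["grip_width"],s["ft_force"])
o=rows(line(p,a,(p[0],p[1],.14),a,3,1)+line((p[0],p[1],.14),a,(.5705,-.0117,.14),7.7,9,1))
print(*o,sep="\n")
E
```

```text
8.95 [ 0.4614535  -0.32976702  0.05871936] 24.837692659762777 0.017516184808446272 [0.32701963 0.56104071 2.3319199 ]
[0.0, 0.0, -2.71, np.float64(-0.0), 1]
[0.0, 0.0, -2.71, np.float64(-0.0), 1]
[0.0, 0.0, -2.71, np.float64(-0.0), 1]
[2.58, -2.7, 0.0, np.float64(1.9), 1]
[2.5, -2.78, 0.0, np.float64(1.9), 1]
[2.4, -2.86, 0.0, np.float64(1.9), 1]
[2.3, -2.95, 0.0, np.float64(1.9), 1]
[2.2, -3.01, 0.0, np.float64(1.9), 1]
[2.11, -3.09, 0.0, np.float64(1.9), 1]
[2.0, -3.16, 0.0, np.float64(1.9), 1]
[1.89, -3.22, 0.0, np.float64(1.9), 1]
[1.79, -3.28, 0.0, np.float64(1.9), 1]
```

{"name": "play_rows", "arguments": {
  "deltas": [
    [0, 0, -2.7, 0, 1],
    [0, 0, -2.7, 0, 1],
    [0, 0, -2.7, 0, 1],
    [2.6, -2.7, 0, 1.9, 1],
    [2.5, -2.8, 0, 1.9, 1],
    [2.4, -2.8, 0, 1.9, 1],
    [2.3, -2.9, 0, 1.9, 1],
    [2.2, -3.0, 0, 1.9, 1]
  ]
}}

```text
t: 9.75
tcp_pos: [0.522, -0.1521, 0.1387]
orientation: [-0.0, 0.991, 0.133, -0.0]
ft_force: [0.4, -0.1, -1.1]
grip_width: 0.0175
```

{"name": "play_rows", "arguments": {
  "deltas": [
    [2.1, -3.1, 0, 1.9, 1],
    [2.0, -3.1, 0, 1.9, 1],
    [1.9, -3.2, 0, 1.9, 1],
    [1.8, -3.3, 0, 1.9, 1],
    [0, 0, 0, 0, 1],
    [0, 0, 0, 0, 1]
  ]
}}

```text
t: 10.35
tcp_pos: [0.5705, -0.012, 0.1385]
orientation: [0.0, 0.998, 0.069, -0.0]
ft_force: [-0.2, -0.5, -0.6]
grip_width: 0.0173
```

```bash
python3 - <<'E'
from h import *
s=observe();p,a,_=pose(s);print(s["t"],p,a,s["grip_width"],s["ft_force"])
im=capture("wrist");cv2.imwrite("pics/w5.png",im);np.save("w5.npy",np.r_[s["tcp_pos"],s["orientation"]])
print(pose()[:2])
E
```

```text
10.35 [ 0.57051253 -0.01202871  0.13852835] 7.864987764979952 0.017330543292046044 [-0.23450555 -0.4561747  -0.55687095]
(array([ 0.57038471, -0.01281123,  0.13855203]), np.float64(7.782496848338835))
```

View pics/w5.png

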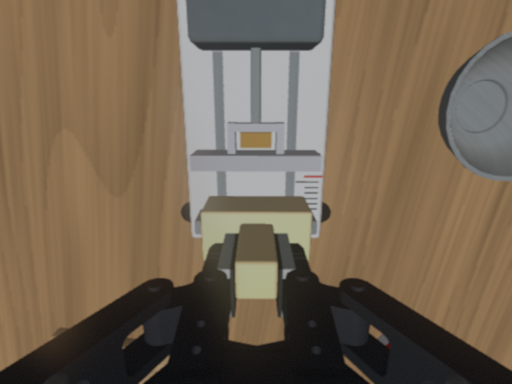

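```bash
python3 - <<'E'
from h import *
np.set_printoptions(precision=4,suppress=True)
im=cv2.imread("pics/w5.png");cv2.imwrite("pics/w5a.png",cv2.resize(im[140:310,180:335],None,fx=4.5,fy=3.5,interpolation=cv2.INTER_CUBIC))
E
```

View pics/w5a.png

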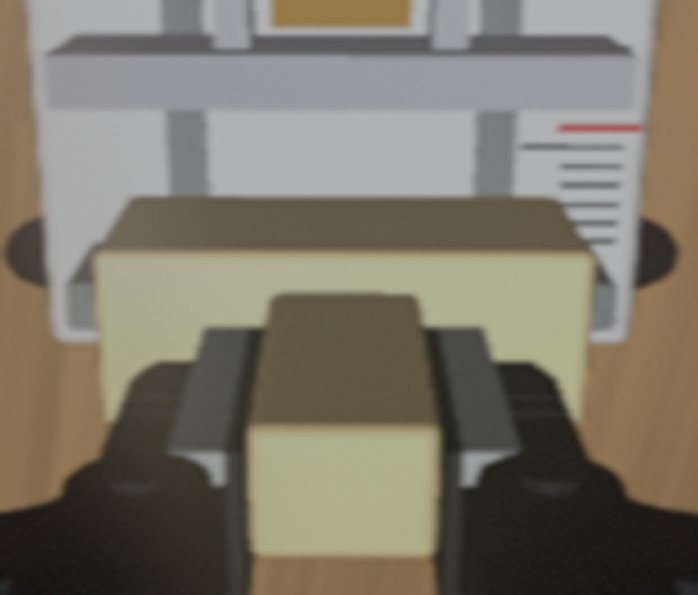

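```bash
python3 - <<'E'
from h import *
np.set_printoptions(precision=4,suppress=True)
v=np.load("w5.npy");C=cam("wrist",dict(tcp_pos=v[:3],orientation=v[3:]))
f=lambda x,y:[180+(x+.5)/4.5-.5,140+(y+.5)/3.5-.5]
A=np.radians(7.7);xd=np.array([np.cos(A),np.sin(A),0]);yd=np.array([-np.sin(A),np.cos(A),0]);S=np.array([.5733,-.0320,0])
G=lambda p:np.c_[(p-S)@xd,(p-S)@yd]
print("block back top edge",G(onz(C,[f(95,252),f(592,252)],.129)),"bottom",G(onz(C,[f(135,198),f(558,200)],.099)))
print("post top",G(onz(C,[f(248,428),f(440,428),f(440,555),f(250,555)],.171)))
print("fence inner",G(onz(C,[f(47,108),f(636,108)],.0505)))
E
```

```text
block back top edge [[-0.0288  0.0376]
 [ 0.0295  0.0377]] bottom [[-0.0285  0.0366]
 [ 0.0299  0.0364]]
post top [[-0.0081  0.0318]
 [ 0.009   0.0318]
 [ 0.0094  0.0148]
 [-0.0082  0.0147]]
fence inner [[-0.0504  0.0419]
 [ 0.0501  0.0421]]
```

{"name": "play_rows", "arguments": {
  "deltas": [
    [0, 0.15, 0, 0, 1],
    [0, 0, 2.0, 0, 1],
    [0, 0, 2.0, 0, 1],
    [0, 0, 1.5, 0, 1],
    [0, 0, 1.2, 0, 1],
    [0, 0, 0.7, 0, 1],
    [0, 0, 0.3, 0, 1],
    [0, 0, 0, 0, 1]
  ]
}}

```text
t: 11.2
tcp_pos: [0.5711, -0.0142, 0.0619]
orientation: [-0.0, 0.998, 0.067, -0.0]
ft_force: [-0.1, -0.9, -0.2]
grip_width: 0.0177
```

```bash
python3 - <<'E'
from h import *
s=observe();p,a,_=pose(s);print(s["t"],p,a,s["grip_width"],s["ft_force"])
im=capture("wrist");cv2.imwrite("pics/w6.png",im)
im=capture("side");cv2.imwrite("pics/s6.png",cv2.resize(im[170:270,170:270],None,fx=5,fy=5,interpolation=cv2.INTER_CUBIC))
E
```

```text
11.2 [ 0.57109002 -0.01421296  0.0619398 ] 7.736118174924576 0.017722442338166753 [-0.05002407 -0.91269084 -0.21753332]
```

View pics/w6.png

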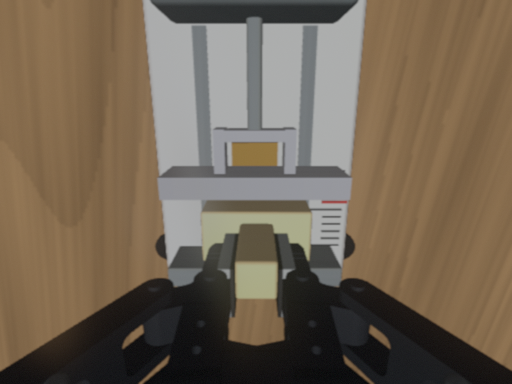

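View pics/s6.png

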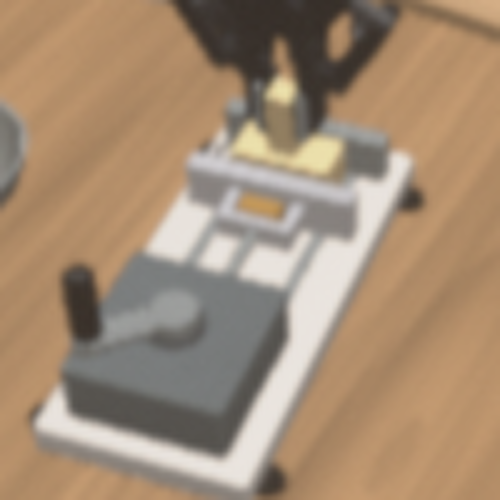

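The spacer hangs in the gap between fence (row ~187) and stop (row ~260), square and not yet touching the bed. I'll lower the last few mm and watch the force.

{"name": "play_rows", "arguments": {
  "deltas": [
    [0, 0, 0.15, 0, 1],
    [0, 0, 0, 0, 1],
    [0, 0, 0, 0, 1]
  ]
}}

```text
t: 11.6
tcp_pos: [0.5711, -0.0141, 0.0608]
orientation: [0.0, 0.998, 0.068, 0.0]
ft_force: [0.8, -0.5, -0.8]
grip_width: 0.0173
```

{"name": "play_rows", "arguments": {
  "deltas": [
    [0, 0, 0.1, 0, 1],
    [0, 0, 0, 0, 1],
    [0, 0, 0, 0, 1]
  ]
}}

```text
t: 11.9
tcp_pos: [0.5712, -0.0141, 0.0607]
orientation: [-0.0, 0.998, 0.068, 0.0]
ft_force: [-2.6, 0.6, 5.1]
grip_width: 0.0171
```

Contact with the bed shows as about 5 N up. Releasing now.

{"name": "play_rows", "arguments": {
  "deltas": [
    [0, 0, 0, 0, 0.5],
    [0, 0, 0, 0, 0],
    [0, 0, 0, 0, -1],
    [0, 0, 0, 0, -1],
    [0, 0, -2, 0, -1],
    [0, 0, -3, 0, -1],
    [0, 0, -3.5, 0, -1],
    [0, -3.5, -1, 0, -1]
  ]
}}

```text
t: 12.7
tcp_pos: [0.5693, 0.0184, 0.1593]
orientation: [0.001, 0.998, 0.065, 0.004]
ft_force: [0.9, 0.7, 0.6]
grip_width: 0.0856
```

{"name": "play_rows", "arguments": {
  "deltas": [
    [0, -4, -2, 0, -1],
    [0, -3, -2, 0, -1],
    [0, 0, 0, 0, -1],
    [0, 0, 0, 0, -1]
  ]
}}

```text
t: 13.1
tcp_pos: [0.557, 0.0903, 0.1948]
orientation: [0.0, 0.998, 0.068, 0.0]
ft_force: [-0.1, 0.1, -0.3]
grip_width: 0.0855
```

```bash
python3 - <<'E'
from h import *
s=observe();p,a,_=pose(s);print(s["t"],p,a,s["grip_width"],s["ft_force"])
im=capture("wrist");cv2.imwrite("pics/w7.png",im);np.save("w7.npy",np.r_[s["tcp_pos"],s["orientation"]])
cv2.imwrite("pics/w7a.png",cv2.resize(im[0:270,180:310],None,fx=3,fy=2.2,interpolation=cv2.INTER_CUBIC))
im=capture("top");cv2.imwrite("pics/t7.png",cv2.resize(im[135:205,160:270],None,fx=7,fy=7,interpolation=cv2.INTER_CUBIC))
E
```

```text
13.1 [0.55696401 0.09029261 0.19480103] 7.825730432842345 0.08552893978312569 [-0.07188209  0.13650024 -0.28883461]
```

View pics/w7.png

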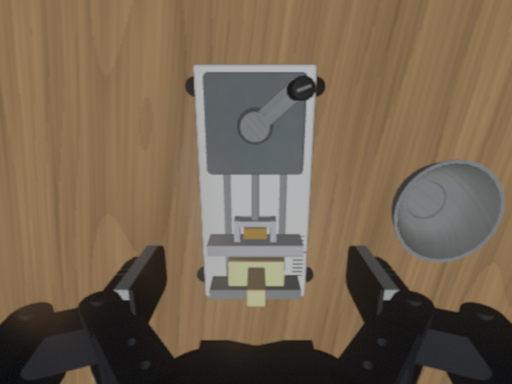

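View pics/t7.png

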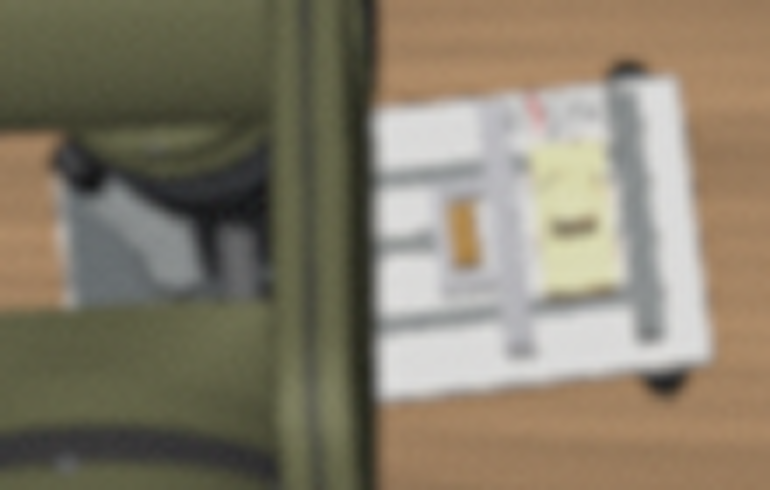

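The spacer stands square and released in the gap: wrist (256,280), and the top view shows clear floor on both sides of it. Going back to the handle.

```bash
python3 - <<'E'
from h import *
np.set_printoptions(precision=4,suppress=True)
v=np.load("w7.npy");C=cam("wrist",dict(tcp_pos=v[:3],orientation=v[3:]))
print(onz(C,[[302.5,87.5]],.115),onz(C,[[255.5,127]],.075))
p,a,_=pose();print(p,a);H=(.579,.175)
l=line(p,a,(*H,.13),8,3,-1)+line((*H,.13),8,(*H,.083),8,3,-1)
print(*rows(l),sep="\n")
E
```

```text
[[0.578  0.1758 0.115 ]] [[0.5501 0.1417 0.075 ]]
[0.5563 0.0892 0.1932] 7.708577187997009
[1.13, -2.73, 2.11, np.float64(-0.1), -1]
[1.14, -2.73, 2.11, np.float64(-0.1), -1]
[1.14, -2.73, 2.1, np.float64(-0.1), -1]
[-0.0, -0.0, 1.57, np.float64(0.0), -1]
[-0.0, -0.0, 1.57, np.float64(0.0), -1]
[-0.0, -0.0, 1.56, np.float64(0.0), -1]
```

{"name": "play_rows", "arguments": {
  "deltas": [
    [1.1, -2.7, 2.1, 0, -1],
    [1.1, -2.7, 2.1, 0, -1],
    [1.2, -2.8, 2.1, 0, -1],
    [0, 0, 1.5, 0, -1],
    [0, 0, 1.6, 0, -1],
    [0, 0, 1.6, 0, -1],
    [0, 0, 0, 0, 0],
    [0, 0, 0, 0, 1]
  ],
  "newtons": 40
}}

```text
t: 14.0
tcp_pos: [0.5793, 0.1748, 0.0842]
orientation: [0.0, 0.998, 0.067, -0.0]
ft_force: [-0.0, -0.3, -0.2]
grip_width: 0.0587
```

{"name": "play_rows", "arguments": {
  "deltas": [
    [0, 0, 0, 0, 1],
    [0, 0, 0, 0, 1],
    [0, 0, 0, 0, 1],
    [0, 0, 0, 0, 1],
    [0, 0, 0, 0, 1]
  ]
}}

```text
t: 14.5
tcp_pos: [0.5798, 0.1756, 0.0858]
orientation: [0.0, 0.998, 0.068, 0.0]
ft_force: [-3.1, -2.1, 5.6]
grip_width: 0.0156
```

```bash
python3 - <<'E'
from h import *
p,A,_=pose();print(p,A)
a=7.8
c,s=np.cos(np.radians(a)),np.sin(np.radians(a))
th0=np.radians(49.3);r=4.5
acc=np.zeros(2);out=[]
steps=[-.3]*9+[-.2]*2+[-.1]*4+[-.05]*16
th=th0
for st in steps:
    th+=st
    d=r*(np.array([np.cos(th),np.sin(th)])-[np.cos(th0),np.sin(th0)])
    t=np.array([d[0]*c+d[1]*s,d[0]*s-d[1]*c])
    q=np.round(t-acc,2);acc+=q;out.append([float(q[0]),float(q[1]),0,0,1]);print(round(th-th0,2),round(np.degrees(th),1),out[-1])
E
```

```text
[0.57976886 0.17562428 0.08576421] 7.752552323241875
-0.3 32.1 [0.73, 1.13, 0, 0, 1]
-0.6 14.9 [0.36, 1.29, 0, 0, 1]
-0.9 -2.3 [-0.03, 1.35, 0, 0, 1]
-1.2 -19.5 [-0.43, 1.27, 0, 0, 1]
-1.5 -36.6 [-0.79, 1.09, 0, 0, 1]
-1.8 -53.8 [-1.07, 0.81, 0, 0, 1]
-2.1 -71.0 [-1.27, 0.46, 0, 0, 1]
-2.4 -88.2 [-1.34, 0.06, 0, 0, 1]
-2.7 -105.4 [-1.3, -0.34, 0, 0, 1]
-2.9 -116.9 [-0.79, -0.44, 0, 0, 1]
-3.1 -128.3 [-0.68, -0.58, 0, 0, 1]
-3.2 -134.0 [-0.3, -0.34, 0, 0, 1]
-3.3 -139.8 [-0.26, -0.37, 0, 0, 1]
-3.4 -145.5 [-0.22, -0.39, 0, 0, 1]
-3.5 -151.2 [-0.18, -0.41, 0, 0, 1]
-3.55 -154.1 [-0.08, -0.21, 0, 0, 1]
-3.6 -157.0 [-0.06, -0.22, 0, 0, 1]
-3.65 -159.8 [-0.06, -0.21, 0, 0, 1]
-3.7 -162.7 [-0.04, -0.23, 0, 0, 1]
-3.75 -165.6 [-0.03, -0.22, 0, 0, 1]
-3.8 -168.4 [-0.02, -0.22, 0, 0, 1]
-3.85 -171.3 [-0.01, -0.23, 0, 0, 1]
-3.9 -174.2 [0.0, -0.22, 0, 0, 1]
-3.95 -177.0 [0.02, -0.23, 0, 0, 1]
-4.0 -179.9 [0.02, -0.22, 0, 0, 1]
-4.05 -182.7 [0.04, -0.22, 0, 0, 1]
-4.1 -185.6 [0.04, -0.22, 0, 0, 1]
-4.15 -188.5 [0.06, -0.22, 0, 0, 1]
-4.2 -191.3 [0.07, -0.21, 0, 0, 1]
-4.25 -194.2 [0.08, -0.21, 0, 0, 1]
-4.3 -197.1 [0.09, -0.21, 0, 0, 1]
```

{"name": "play_rows", "arguments": {
  "deltas": [
    [0.73, 1.13, 0, 0, 1],
    [0.36, 1.29, 0, 0, 1],
    [-0.03, 1.35, 0, 0, 1],
    [-0.43, 1.27, 0, 0, 1],
    [-0.79, 1.09, 0, 0, 1],
    [-1.07, 0.81, 0, 0, 1],
    [-1.27, 0.46, 0, 0, 1],
    [-1.34, 0.06, 0, 0, 1]
  ]
}}

```text
t: 15.3
tcp_pos: [0.553, 0.0978, 0.0859]
orientation: [-0.001, 0.998, 0.067, 0.003]
ft_force: [3.8, 6.8, 0.8]
grip_width: 0.0155
```

{"name": "play_rows", "arguments": {
  "deltas": [
    [-1.3, -0.34, 0, 0, 1],
    [-0.79, -0.44, 0, 0, 1],
    [-0.68, -0.58, 0, 0, 1],
    [0, 0, 0, 0, 1],
    [0, 0, 0, 0, 1]
  ]
}}

```text
t: 15.8
tcp_pos: [0.5219, 0.1067, 0.0857]
orientation: [0.0, 0.998, 0.068, -0.0]
ft_force: [-2.5, -0.8, 9.1]
grip_width: 0.0158
```

```bash
python3 - <<'E'
from h import *
s=observe();p,a,_=pose(s);print(s["t"],p,a,s["ft_force"])
d=p[:2]-np.array([.5503,.1414]);print(np.hypot(*d),np.degrees(np.arctan2(d[1],d[0])))
im=capture("top");cv2.imwrite("pics/t8.png",cv2.resize(im[135:205,160:270],None,fx=7,fy=7,interpolation=cv2.INTER_CUBIC))
E
```

```text
15.8 [0.5219066  0.10672936 0.08570335] 7.772069685496971 [-2.4511829  -0.78643955  9.14767776]
0.04481337286492599 -129.3156465102033
```

View pics/t8.png

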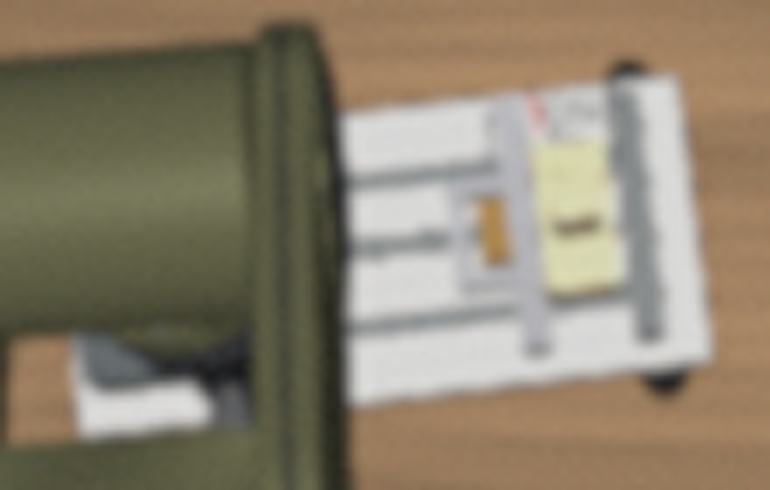

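Fence has advanced about 7.5 mm, as expected (12.4 mm of nut travel minus 5 mm play), so roughly 3.5 mm is left. From here small steps with force checks.

{"name": "play_rows", "arguments": {
  "deltas": [
    [-0.3, -0.34, 0, 0, 1],
    [-0.26, -0.37, 0, 0, 1],
    [-0.22, -0.39, 0, 0, 1],
    [0, 0, 0, 0, 1]
  ]
}}

```text
t: 16.25
tcp_pos: [0.5128, 0.1159, 0.0857]
orientation: [0.001, 0.998, 0.068, -0.0]
ft_force: [-3.6, -4.0, 9.9]
grip_width: 0.016
```

{"name": "play_rows", "arguments": {
  "deltas": [
    [-0.18, -0.41, 0, 0, 1],
    [-0.08, -0.21, 0, 0, 1],
    [0, 0, 0, 0, 1]
  ]
}}

```text
t: 16.55
tcp_pos: [0.5092, 0.1216, 0.0857]
orientation: [0.001, 0.998, 0.068, -0.001]
ft_force: [-3.2, -3.3, 10.3]
grip_width: 0.0157
```

{"name": "play_rows", "arguments": {
  "deltas": [
    [-0.06, -0.22, 0, 0, 1],
    [0, 0, 0, 0, 1]
  ]
}}

```text
t: 16.75
tcp_pos: [0.5082, 0.1236, 0.0857]
orientation: [0.001, 0.998, 0.068, -0.001]
ft_force: [-4.5, -5.4, 10.7]
grip_width: 0.0155
```

{"name": "play_rows", "arguments": {
  "deltas": [
    [-0.06, -0.21, 0, 0, 1],
    [0, 0, 0, 0, 1]
  ]
}}

```text
t: 16.95
tcp_pos: [0.5073, 0.1256, 0.0857]
orientation: [0.001, 0.998, 0.068, -0.001]
ft_force: [-4.4, -4.1, 11.0]
grip_width: 0.0159
```

{"name": "play_rows", "arguments": {
  "deltas": [
    [-0.04, -0.23, 0, 0, 1],
    [0, 0, 0, 0, 1]
  ]
}}

```text
t: 17.15
tcp_pos: [0.5064, 0.1279, 0.0857]
orientation: [0.001, 0.998, 0.068, -0.001]
ft_force: [-4.1, -3.7, 11.7]
grip_width: 0.0157
```

{"name": "play_rows", "arguments": {
  "deltas": [
    [-0.03, -0.22, 0, 0, 1],
    [0, 0, 0, 0, 1]
  ]
}}

```text
t: 17.35
tcp_pos: [0.5057, 0.1301, 0.0857]
orientation: [0.001, 0.998, 0.068, -0.001]
ft_force: [-3.9, -4.3, 11.3]
grip_width: 0.016
```

{"name": "play_rows", "arguments": {
  "deltas": [
    [0, 0, 0, 0, 1]
  ]
}}

```text
t: 17.45
tcp_pos: [0.5057, 0.1301, 0.0857]
orientation: [0.001, 0.998, 0.068, -0.001]
ft_force: [-5.3, -3.1, 11.4]
grip_width: 0.0159
```

```bash
cat >> h.py <<'E'
def tang():
    s=observe();p=np.array(s["tcp_pos"]);d=p[:2]-np.array([.5503,.1414]);t=np.arctan2(d[1],d[0])
    F=np.array(s["ft_force"]);e=s["effort"]
    print(s["t"],"ang",round(np.degrees(t),2),"r",round(np.hypot(*d),4),"Ftan",round(F[0]*-np.sin(t)*1+F[1]*np.cos(t),2),"Frad",round(F[0]*np.cos(t)+F[1]*np.sin(t),2))
E
python3 - <<'E'
from h import *
tang()
im=capture("top");cv2.imwrite("pics/t9.png",cv2.resize(im[135:205,160:270],None,fx=7,fy=7,interpolation=cv2.INTER_CUBIC))
tang()
E
```

```text
17.45 ang -165.73 r 0.046 Ftan 1.69 Frad 5.94
17.5 ang -165.73 r 0.0459 Ftan 3.11 Frad 4.94
```

View pics/t9.png

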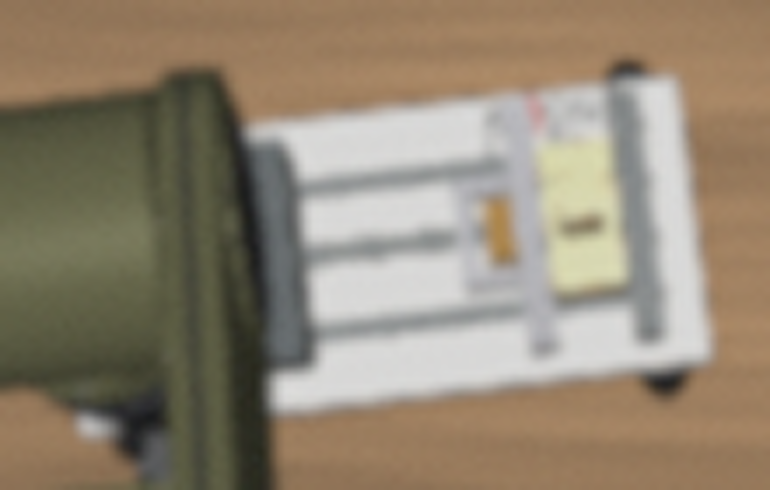

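{"name": "play_rows", "arguments": {
  "deltas": [
    [-0.02, -0.22, 0, 0, 1],
    [0, 0, 0, 0, 1],
    [-0.01, -0.23, 0, 0, 1],
    [0, 0, 0, 0, 1]
  ]
}}

```text
t: 17.9
tcp_pos: [0.5047, 0.1346, 0.0857]
orientation: [0.001, 0.998, 0.068, -0.001]
ft_force: [-6.1, -4.0, 11.8]
grip_width: 0.0159
```

```bash
python3 -c "
from h import *
tang()"
```

```text
17.9 ang -171.56 r 0.0461 Ftan 3.08 Frad 6.59
```

{"name": "play_rows", "arguments": {
  "deltas": [
    [0, -0.22, 0, 0, 1],
    [0, 0, 0, 0, 1]
  ]
}}

```text
t: 18.1
tcp_pos: [0.5044, 0.1369, 0.0857]
orientation: [0.001, 0.998, 0.068, -0.002]
ft_force: [-5.7, -3.5, 11.9]
grip_width: 0.0158
```

```bash
python3 -c "
from h import *
tang()"
```

```text
18.1 ang -174.39 r 0.0462 Ftan 2.88 Frad 6.05
```

{"name": "play_rows", "arguments": {
  "deltas": [
    [0.02, -0.23, 0, 0, 1],
    [0, 0, 0, 0, 1]
  ]
}}

```text
t: 18.3
tcp_pos: [0.5041, 0.1393, 0.0857]
orientation: [0.001, 0.998, 0.068, -0.002]
ft_force: [-6.4, -2.7, 12.3]
grip_width: 0.0157
```

```bash
python3 -c "
from h import *
tang()"
```

```text
18.3 ang -177.39 r 0.0463 Ftan 2.43 Frad 6.52
```

{"name": "play_rows", "arguments": {
  "deltas": [
    [0, -0.11, 0, 0, 1],
    [0, 0, 0, 0, 1]
  ]
}}

```text
t: 18.5
tcp_pos: [0.504, 0.1403, 0.0856]
orientation: [0.001, 0.998, 0.068, -0.002]
ft_force: [-5.6, -3.4, 11.4]
grip_width: 0.0157
```

```bash
python3 -c "
from h import *
tang()"
```

```text
18.5 ang -178.7 r 0.0463 Ftan 3.22 Frad 5.68
```

{"name": "play_rows", "arguments": {
  "deltas": [
    [0, -0.11, 0, 0, 1],
    [0, 0, 0, 0, 1]
  ]
}}

```text
t: 18.7
tcp_pos: [0.5039, 0.1414, 0.0857]
orientation: [0.001, 0.998, 0.068, -0.002]
ft_force: [-4.9, -3.0, 11.9]
grip_width: 0.0159
```

```bash
python3 -c "
from h import *
tang()"
```

```text
18.7 ang 179.94 r 0.0464 Ftan 3.03 Frad 4.89
```

{"name": "play_rows", "arguments": {
  "deltas": [
    [0, -0.11, 0, 0, 1],
    [0, 0, 0, 0, 1]
  ]
}}

```text
t: 18.9
tcp_pos: [0.5039, 0.1426, 0.0857]
orientation: [0.001, 0.998, 0.068, -0.001]
ft_force: [-5.0, -2.7, 12.6]
grip_width: 0.016
```

```bash
python3 - <<'E'
from h import *
tang()
im=capture("top");cv2.imwrite("pics/t10.png",cv2.resize(im[140:190,215:265],None,fx=11,fy=11,interpolation=cv2.INTER_CUBIC))
tang()
E
```

```text
18.9 ang 178.57 r 0.0464 Ftan 2.84 Frad 4.92
18.95 ang 178.57 r 0.0464 Ftan 3.2 Frad 5.06
```

View pics/t10.png

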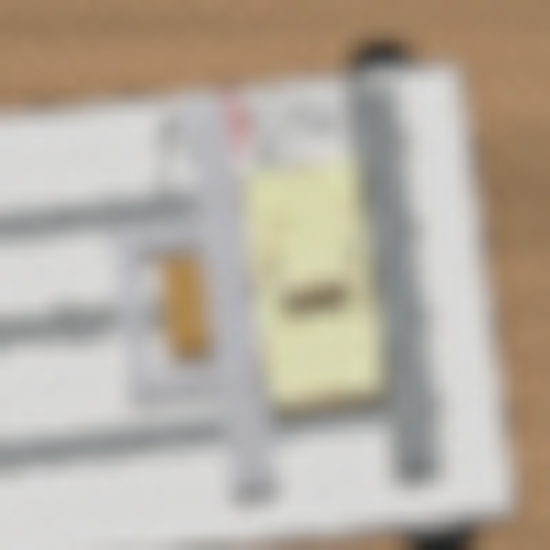

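{"name": "play_rows", "arguments": {
  "deltas": [
    [0, -0.06, 0, 0, 1],
    [0, 0, 0, 0, 1]
  ]
}}

```text
t: 19.15
tcp_pos: [0.5039, 0.1431, 0.0857]
orientation: [0.001, 0.998, 0.068, -0.001]
ft_force: [-5.5, -3.1, 11.9]
grip_width: 0.0154
```

{"name": "play_rows", "arguments": {
  "deltas": [
    [0, -0.06, 0, 0, 1],
    [0, 0, 0, 0, 1]
  ]
}}

```text
t: 19.35
tcp_pos: [0.5039, 0.1437, 0.0857]
orientation: [0.001, 0.998, 0.068, -0.001]
ft_force: [-5.4, -3.2, 11.4]
grip_width: 0.0157
```

{"name": "play_rows", "arguments": {
  "deltas": [
    [0, -0.06, 0, 0, 1],
    [0, 0, 0, 0, 1]
  ]
}}

```text
t: 19.55
tcp_pos: [0.5039, 0.1443, 0.0857]
orientation: [0.001, 0.998, 0.068, -0.001]
ft_force: [-4.8, -3.3, 11.2]
grip_width: 0.0157
```

```bash
python3 -c "
from h import *
tang()"
```

```text
19.55 ang 176.4 r 0.0465 Ftan 3.56 Frad 4.6
```

{"name": "play_rows", "arguments": {
  "deltas": [
    [0.01, -0.06, 0, 0, 1],
    [0, 0, 0, 0, 1]
  ]
}}

```text
t: 19.75
tcp_pos: [0.5039, 0.145, 0.0857]
orientation: [0.001, 0.998, 0.068, -0.001]
ft_force: [-4.8, -3.0, 11.2]
grip_width: 0.0154
```

{"name": "play_rows", "arguments": {
  "deltas": [
    [0.01, -0.06, 0, 0, 1],
    [0, 0, 0, 0, 1]
  ]
}}

```text
t: 19.95
tcp_pos: [0.5039, 0.1456, 0.0857]
orientation: [0.001, 0.998, 0.068, -0.001]
ft_force: [-3.5, -3.0, 10.8]
grip_width: 0.016
```

{"name": "play_rows", "arguments": {
  "deltas": [
    [0.01, -0.06, 0, 0, 1],
    [0, 0, 0, 0, 1]
  ]
}}

```text
t: 20.15
tcp_pos: [0.504, 0.1462, 0.0857]
orientation: [0.001, 0.998, 0.068, -0.001]
ft_force: [-3.9, -2.7, 10.9]
grip_width: 0.0156
```

```bash
python3 -c "
from h import *
tang()"
```

```text
20.15 ang 174.08 r 0.0466 Ftan 3.06 Frad 3.6
```

{"name": "play_rows", "arguments": {
  "deltas": [
    [0.01, -0.08, 0, 0, 1],
    [0, 0, 0, 0, 1]
  ]
}}

```text
t: 20.35
tcp_pos: [0.504, 0.147, 0.0857]
orientation: [0.001, 0.998, 0.068, -0.001]
ft_force: [-3.7, -1.8, 10.8]
grip_width: 0.0159
```

{"name": "play_rows", "arguments": {
  "deltas": [
    [0.01, -0.08, 0, 0, 1],
    [0, 0, 0, 0, 1]
  ]
}}

```text
t: 20.55
tcp_pos: [0.5041, 0.1479, 0.0857]
orientation: [0.001, 0.998, 0.068, -0.001]
ft_force: [-3.8, -3.4, 10.0]
grip_width: 0.0156
```

{"name": "play_rows", "arguments": {
  "deltas": [
    [0.01, -0.08, 0, 0, 1],
    [0, 0, 0, 0, 1]
  ]
}}

```text
t: 20.75
tcp_pos: [0.5042, 0.1487, 0.0857]
orientation: [0.001, 0.998, 0.068, -0.001]
ft_force: [-3.3, -3.0, 9.7]
grip_width: 0.0157
```

```bash
python3 -c "
from h import *
tang()"
```

```text
20.75 ang 171.05 r 0.0466 Ftan 3.44 Frad 2.82
```

{"name": "play_rows", "arguments": {
  "deltas": [
    [0.02, -0.08, 0, 0, 1],
    [0, 0, 0, 0, 1]
  ]
}}

```text
t: 20.95
tcp_pos: [0.5043, 0.1495, 0.0857]
orientation: [0.001, 0.998, 0.068, -0.001]
ft_force: [-3.9, -2.7, 10.5]
grip_width: 0.0159
```

{"name": "play_rows", "arguments": {
  "deltas": [
    [0.02, -0.08, 0, 0, 1],
    [0, 0, 0, 0, 1]
  ]
}}

```text
t: 21.15
tcp_pos: [0.5044, 0.1503, 0.0857]
orientation: [0.001, 0.998, 0.068, -0.001]
ft_force: [-2.2, -2.0, 7.8]
grip_width: 0.0159
```

{"name": "play_rows", "arguments": {
  "deltas": [
    [0.02, -0.08, 0, 0, 1],
    [0, 0, 0, 0, 1]
  ]
}}

```text
t: 21.35
tcp_pos: [0.5046, 0.151, 0.0857]
orientation: [0.001, 0.998, 0.068, -0.001]
ft_force: [-1.4, -1.9, 10.3]
grip_width: 0.0156
```

```bash
python3 - <<'E'
from h import *
tang()
im=capture("top");cv2.imwrite("pics/t11.png",cv2.resize(im[140:190,215:265],None,fx=11,fy=11,interpolation=cv2.INTER_CUBIC))
im=capture("side");cv2.imwrite("pics/s11.png",cv2.resize(im[170:270,170:270],None,fx=6,fy=6,interpolation=cv2.INTER_CUBIC))
tang()
E
```

```text
21.35 ang 168.16 r 0.0467 Ftan 2.11 Frad 0.95
21.45 ang 168.12 r 0.0467 Ftan 3.45 Frad 1.26
```

View pics/t11.png

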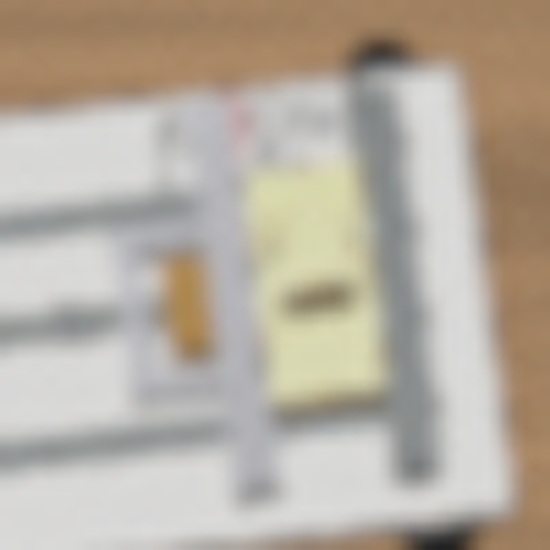

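View pics/s11.png

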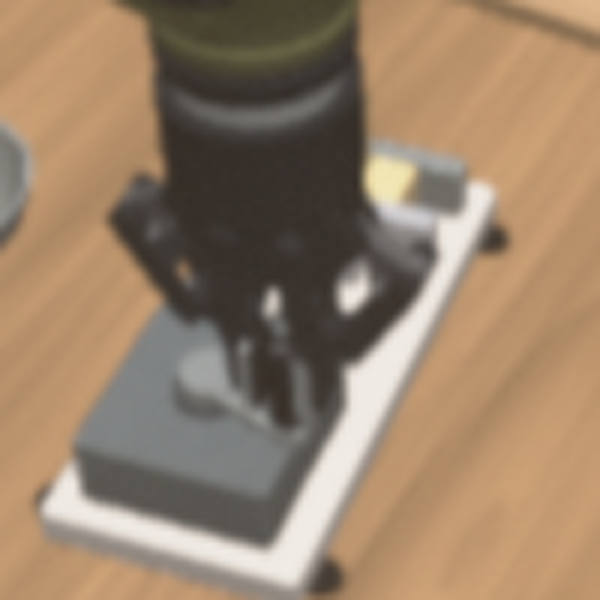

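{"name": "play_rows", "arguments": {
  "deltas": [
    [0.03, -0.08, 0, 0, 1],
    [0, 0, 0, 0, 1]
  ]
}}

```text
t: 21.65
tcp_pos: [0.5047, 0.1518, 0.0857]
orientation: [0.001, 0.998, 0.068, -0.001]
ft_force: [-3.2, -3.4, 9.8]
grip_width: 0.0156
```

{"name": "play_rows", "arguments": {
  "deltas": [
    [0.03, -0.08, 0, 0, 1],
    [0, 0, 0, 0, 1]
  ]
}}

```text
t: 21.85
tcp_pos: [0.5049, 0.1525, 0.0857]
orientation: [0.001, 0.998, 0.068, -0.001]
ft_force: [-2.7, -4.0, 10.5]
grip_width: 0.0158
```

{"name": "play_rows", "arguments": {
  "deltas": [
    [0.03, -0.08, 0, 0, 1],
    [0, 0, 0, 0, 1]
  ]
}}

```text
t: 22.05
tcp_pos: [0.505, 0.1532, 0.0857]
orientation: [0.001, 0.998, 0.068, -0.001]
ft_force: [-3.2, -4.0, 9.4]
grip_width: 0.0158
```

{"name": "play_rows", "arguments": {
  "deltas": [
    [0.03, -0.08, 0, 0, 1],
    [0, 0, 0, 0, 1]
  ]
}}

```text
t: 22.25
tcp_pos: [0.5052, 0.154, 0.0857]
orientation: [0.001, 0.998, 0.068, -0.001]
ft_force: [-2.6, -3.9, 10.3]
grip_width: 0.0152
```

```bash
python3 - <<'E'
from h import *
tang()
E
```

```text
22.25 ang 164.39 r 0.0468 Ftan 4.44 Frad 1.47
```

{"name": "play_rows", "arguments": {
  "deltas": [
    [0, 0, 0, 0, 1]
  ]
}}

```text
t: 22.35
tcp_pos: [0.5052, 0.154, 0.0857]
orientation: [0.001, 0.998, 0.068, -0.001]
ft_force: [-2.9, -4.8, 9.3]
grip_width: 0.0157
```

{"name": "play_rows", "arguments": {
  "deltas": [
    [0.02, -0.04, 0, 0, 1],
    [0, 0, 0, 0, 1]
  ]
}}

```text
t: 22.55
tcp_pos: [0.5053, 0.1543, 0.0857]
orientation: [0.001, 0.998, 0.068, -0.001]
ft_force: [-3.4, -5.1, 11.3]
grip_width: 0.0153
```

```bash
python3 - <<'E'
from h import *
tang()
E
```

```text
22.55 ang 163.98 r 0.0468 Ftan 5.86 Frad 1.82
```

{"name": "play_rows", "arguments": {
  "deltas": [
    [0.02, -0.04, 0, 0, 1],
    [0, 0, 0, 0, 1]
  ]
}}

```text
t: 22.75
tcp_pos: [0.5054, 0.1547, 0.0857]
orientation: [0.001, 0.998, 0.068, -0.001]
ft_force: [-3.8, -4.8, 11.0]
grip_width: 0.016
```

```bash
python3 - <<'E'
from h import *
tang()
for i in range(3):
    im=capture("top");tang()
cv2.imwrite("pics/t12.png",cv2.resize(im[140:190,215:265],None,fx=11,fy=11,interpolation=cv2.INTER_CUBIC))
E
```

```text
22.75 ang 163.5 r 0.0468 Ftan 5.66 Frad 2.26
22.8 ang 163.48 r 0.0468 Ftan 5.68 Frad 2.35
22.85 ang 163.5 r 0.0468 Ftan 5.91 Frad 1.92
22.9 ang 163.51 r 0.0468 Ftan 5.77 Frad 1.39
```

View pics/t12.png

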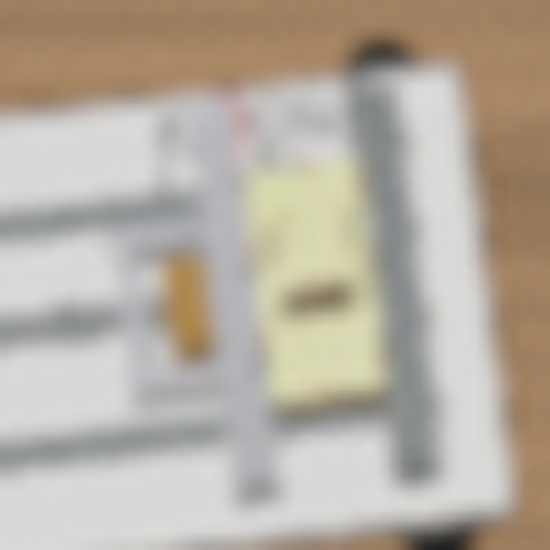

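Tangential force has risen from about 3.1 N (running) to a steady 5.8 N, which is roughly 25–30 N on the fence. The top view shows the spacer between fence and stop with no light gap. I'll take a little tension out of the arm, then release.

{"name": "play_rows", "arguments": {
  "deltas": [
    [-0.02, 0.05, 0, 0, 1],
    [-0.01, 0.03, 0, 0, 1],
    [0, 0, 0, 0, 1]
  ]
}}

```text
t: 23.2
tcp_pos: [0.5054, 0.1546, 0.0857]
orientation: [0.0, 0.998, 0.068, -0.0]
ft_force: [-2.1, -1.6, 10.4]
grip_width: 0.0159
```

```bash
python3 - <<'E'
from h import *
tang()
E
```

```text
23.2 ang 163.6 r 0.0468 Ftan 2.17 Frad 1.6
```

{"name": "play_rows", "arguments": {
  "deltas": [
    [0, 0, 0, 0, 0.6],
    [0, 0, 0, 0, 0.3],
    [0, 0, 0, 0, -0.2],
    [0, 0, 0, 0, -1],
    [0, 0, 0, 0, -1],
    [0, 0, 0, 0, -1]
  ]
}}

```text
t: 23.8
tcp_pos: [0.5055, 0.1545, 0.0843]
orientation: [0.0, 0.998, 0.067, -0.0]
ft_force: [-1.0, -0.1, 0.4]
grip_width: 0.0847
```

{"name": "play_rows", "arguments": {
  "deltas": [
    [0, 0, -2, 0, -1],
    [0, 0, -3, 0, -1],
    [0, 0, -4, 0, -1],
    [0.5, 2, -2, 0, -1],
    [0.5, 0, 0, 0, -1],
    [0, 0, 0, 0, -1],
    [0, 0, 0, 0, -1]
  ]
}}

```text
t: 24.5
tcp_pos: [0.5172, 0.1362, 0.1925]
orientation: [0.0, 0.998, 0.067, -0.002]
ft_force: [-0.0, -0.9, -1.0]
grip_width: 0.0853
```

```bash
python3 - <<'E'
from h import *
s=observe();p,a,_=pose(s);print(s["t"],p,a,s["grip_width"],s["ft_force"])
im=capture("wrist");cv2.imwrite("pics/w13.png",im);np.save("w13.npy",np.r_[s["tcp_pos"],s["orientation"]])
im=capture("top");cv2.imwrite("pics/t13.png",im)
E
```

```text
24.5 [0.51719206 0.13616957 0.1924825 ] 7.74018024829418 0.08527089286199559 [-0.03373784 -0.88569878 -0.96460619]
```

View pics/w13.png

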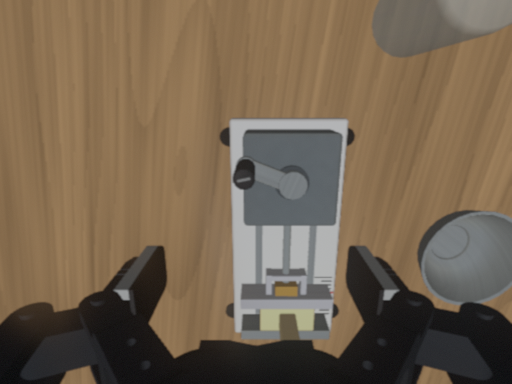

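View pics/t13.png

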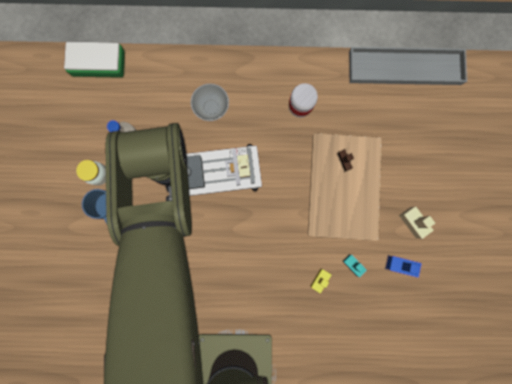

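Released; the bystanders stand where they did. One closer look at the gap from a better place.

{"name": "play_rows", "arguments": {
  "deltas": [
    [1.3, 3.7, -2, 0, -1],
    [1.3, 3.7, -2, 0, -1],
    [1.2, 3.8, -2, 0, -1],
    [0, 0, 0, 0, -1],
    [0, 0, 0, 0, -1],
    [0, 0, 0, 0, -1],
    [0, 0, 0, 0, -1]
  ]
}}

```text
t: 25.3
tcp_pos: [0.5699, 0.0314, 0.2528]
orientation: [-0.0, 0.998, 0.068, -0.001]
ft_force: [0.1, -0.5, 0.4]
grip_width: 0.0852
```

```bash
python3 - <<'E'
from h import *
s=observe();p,a,_=pose(s);print(s["t"],p,a,s["ft_force"],np.abs(s["qd"]).max())
im=capture("wrist");cv2.imwrite("pics/w14.png",im);np.save("w14.npy",np.r_[s["tcp_pos"],s["orientation"]])
cv2.imwrite("pics/w14a.png",cv2.resize(im[10:260,185:310],None,fx=5,fy=2.4,interpolation=cv2.INTER_CUBIC)[200:])
cv2.imwrite("pics/w14b.png",cv2.resize(im[150:250,185:310],None,fx=6,fy=6,interpolation=cv2.INTER_CUBIC))
E
```

```text
25.3 [0.56990056 0.03138629 0.25280787] 7.833268819327871 [ 0.10549381 -0.54925804  0.40712224] 0.004549379627994842
```

View pics/w14.png

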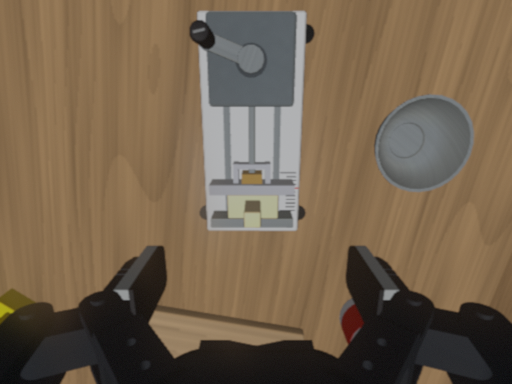

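View pics/w14b.png

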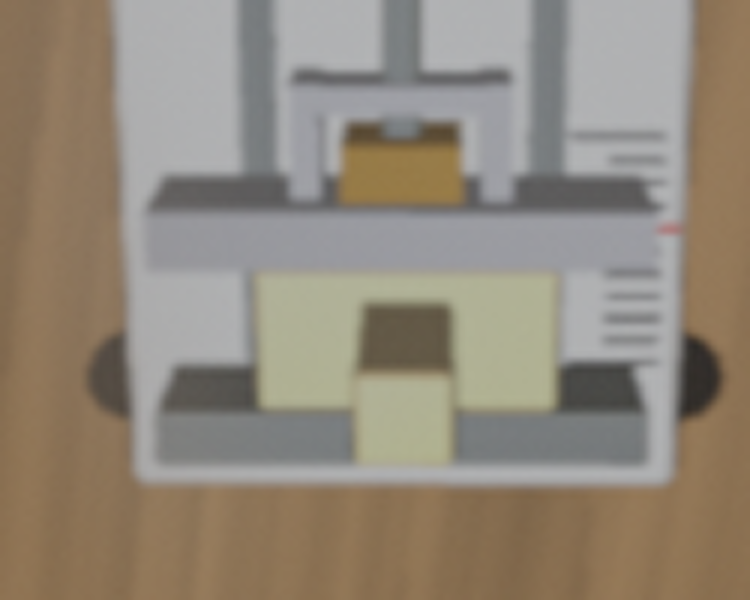

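```bash
python3 - <<'E'
from h import *
v=np.load("w14.npy");C=cam("wrist",dict(tcp_pos=v[:3],orientation=v[3:]))
f=lambda x,y:[185+(x+.5)/6-.5,150+(y+.5)/6-.5]
p=onz(C,[f(400,270),f(400,410)],.0503);print("gap",np.linalg.norm(p[0]-p[1]))
q=onz(C,[f(258,410),f(556,410)],.05);d=q[1]-q[0];print("angle",np.degrees(np.arctan2(d[1],d[0])))
h=onz(C,[[203,32]],.115)[0]-onz(C,[[250.5,58.5]],.075)[0];print(np.degrees(np.arctan2(h[1],h[0])))
finish_job()
E
```

```text
gap 0.029393563774407726
angle 7.8437987394607935
165.72198309477128
the job is handed in; nothing more can be done
```

The job is done and handed in at about 25 s of the 72 s allowed; `finish_job` gives no verdict. I wound the fence out to about 41 mm, then stood the pale 30 mm spacer in the gap and let go. I wound the fence back in until it clamped the spacer, then released the handle and moved the arm clear.

Last checks:
- **Gap:** the final picture gives 29.4 mm, with the spacer flush against both fence and stop. The measurement is good to about 1 mm.
- **Squareness:** the spacer's edge lies at 7.8° against the guide's 7.7°, and it stands upright near the middle of the gap's length.
- **Slack:** the brass nut bears on the back of the fence plate, so the play is taken up in the closing direction.
- **Clamping force:** I inferred this from the handle and did not measure it directly. The handle force rose from about 3.1 N running free to 5.8 N, which is roughly 25–30 N on the spacer (±8 N).
- **Crank after release:** the handle reads 165.7° in the picture against 163.5° at the grip, and that difference is within picture error. I could not rule out a small relaxation of the crank.
- **Bystanders:** none looked moved in the top picture after release. The bottle and mug were partly hidden by the arm there.

No check failed, and the robot was touching nothing when I handed in.

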